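Inspect a carburettor nozzle under the loupe

ROBOT

A 6-joint arm with a two-finger parallel gripper is mounted at the origin on the work surface. World frame = base frame: x ahead of the robot, y to its left, z up, the work surface at z = 0. Lengths are in m, angles in rad, forces in N, time in s.
With the tool pointing down it reaches from about 0.375 to 0.9 m from the base axis. Payload 3.1 kg.
Tool frame: the origin (TCP) lies between the finger pads; the fingertips stand 22 mm ahead of it and the grasp point (between the pads) lies 3 mm ahead of it; z points along the fingers, y is the line along which they close (so a half turn about z gives the same grasp; the last joint's range is limited). The gripper opens to 87 mm and grips with 3 to 60 N. Pads are 19 mm wide; open, the fingers measure 117 mm over their backs; the gripper's body (75 mm by 190 mm) begins 51 mm behind the grasp point.
Start: joints at [-1.498, 0.527, 1.433, -0, 1.181, -0.178], TCP at [0.155, -0.605, 0.213] pointing down, gripper open.
Joint ranges: [-3.08, 3.08], [-0.75, 2.2], [0.22, 2.44], [-1.43, 4.57], [0, 2.65], [-2.85, 2.85]. Speed limits (rad/s): [2.79, 2.79, 3.14, 3.14, 3.14, 3.14].

INTERFACE

Orientations are given as a unit quaternion [x, y, z, w].
In Python, from rig import robot gives the robot as it stands.
- The arm moves only by the tool move_arm, never from a script. Its argument "series" is text: rows parted by semicolons, each of 6 numbers parted by spaces: the shift along the tool's x, y, z in mm, then the turn, a rotation vector about the tool's x, y, z in degrees. In form: dx dy dz ax ay az; .... A call has 1 to 8 rows; each row is the pose to reach, as a shift and turn from the pose commanded when the call began, along the tool's axes at that moment; what a row does not reach only later rows make up. A row lasts 1/12 s, in which the tool goes at most 41.7 mm and 7.16 degrees, less where a joint would pass 70% of its speed; a pose out of reach is approached as far as the arm can. A call with a gripper value outside its range is refused whole. "jaw" is the opening, from 0 (shut) to 1 (fully open), set as the call begins (left out, the last holds). The fingers move at their own pace and stop on an object; "newtons" is the grip in N (left out, the last holds). Time passes only in rows, so rows that repeat a pose let the fingers close. It gives the time, the measured TCP pose, the force, the opening and the grip force at its end, in the units of the state.
- robot.get_obs(): the state, without advancing time (a new reading comes with each control period).
- robot.camera(name): name is "scene" or "top" or "wrist"; returns a dict with "img" (384x512x3 uint8, red, green, blue), "mtx" (3x3 intrinsics, pixels), "world_to_cam" (4x4, takes a point from world to camera coordinates). Camera axes: x right, y down, z forward; pixel columns grow to the right and rows downward; lengths in m; the calibration is good to about 2 mm. A picture is of the moment at which its call begins. There is no depth.
- robot.hand_in(): hands the job in; it is judged then, once.
Trained networks look in a picture, given as the dict that the camera call returned (one of the last four; its "shot" number tells which), for a name from the list of things; names that differ only in an ending like _2 or _b are one class to them, and where a whole thing is asked for, a point or a joint stands for the part that bears it (a point fixed in the world has none). Each returns a list of dicts, best first, with "p" (0 to 1); they miss things now and then, are a little off and sometimes report something else, mostly with a low value. They report only what shows in the picture. A call takes as long as a camera call. They do not tell look-alikes from the thing itself.
- robot.search_frame(picture, thing): "xyz" ([x, y, z] in m, in world coordinates, good to about 4 mm: the middle of the surface that is visible of it).
- robot.tip_of(picture, thing): "xyz" ([x, y, z] in m, in world coordinates, good to about 4 mm: a listed point, or the origin of a listed thing).
The state is a dict: "time": time; "q": joint angles; "joint_velocities": joint speeds; "joint_torque": joint torques, N m; "position": TCP position; "tool_rot": TCP orientation; "ft_force": force on the tool from outside, world axes, zero at the start; "moment": the same for the moment, N m; "grip_width": finger opening in m; "grip_force": force on a finger pad.
Only numpy, scipy, OpenCV 4.12 (cv2) and the standard library are available. Lean on these libraries where they do the work, as an engineer would, in place of code of your own. Each camera call takes 0.05 s, during which the arm holds its last target. There are 200 camera calls.

TASK

Move the broad-headed brass nozzle from the wooden rack into the hole of the steel inspection stand, stem down and fully seated, and let go of it. Then take the loupe by its handle and hold it level over the nozzle, lens centred on it and at the height of the pointer on the gauge post; finish while still holding it there in the air, steady and touching nothing else. Leave the pointer's setting, the two slim nozzles, the screwdriver and the canister as they are.

Things in the scene. Friction and masses are not known exactly. Their poses are not given: they have to be found in the camera images.
- nozzle: The broad-headed brass nozzle: a round head 22 mm across and 16 mm high on a round stem 10 mm across and 18 mm long (end chamfered), about 50 g. It starts upright, stem down, in one of the rack's three holes. Origin on its axis at the underside of the head (where the head rests on rack or stand); z points up out of the head.
- slim_a: A slim brass nozzle, head only 13 mm across and 16 mm high, same stem; in another hole of the rack. Origin as for the broad one. To be left in place.
- slim_b: The second slim brass nozzle, like the first, in the remaining hole of the rack. To be left in place.
- rack: Dark wooden rack block, fixed, 50 x 170 x 26 mm high, with three holes of 13 mm, 22 mm deep, 60 mm apart in a row along its y axis, the middle one at its centre. Origin at the centre of its underside, z up.
- stand: Steel inspection stand, fixed: a block 180 (its x) x 90 (its y) x 30 mm high. Its nest hole lies 45 mm from the centre towards -x, and a gauge post (10 mm thick, top 165 mm above the bench) stands 60 mm from the centre towards +x. A collar with a flat pointer sits on the post. Origin at the centre of its underside, z up.
- nest (a point): Centre of the mouth of the stand's nest hole, at the block's top face, 30 mm above the bench. Hole 13 mm wide, 22 mm deep, slightly chamfered. Axes as the stand: +x points to the post.
- pointer_tip (a point): Free tip of the pointer (flat bar 6 mm wide, 3 mm thick) at mid thickness; it points from the post towards the nest and ends 48 mm short of the nest axis. It marks the focal height, where the middle of the lens belongs: 90 to 135 mm above the bench, differing from run to run. Its collar is clamped and does not move unless pushed with over 5 N.
- loupe: Hand loupe: aluminium rim 60 mm across, 18 mm thick, with a glass lens; straight black handle 16 mm wide, 18 mm thick, running in its -x direction from the rim to 130 mm from the lens centre; about 90 g. Starts lying flat on the bench. Origin at the lens centre at mid thickness (9 mm above the bench at the start); x away from the handle, z along the lens axis, up.
- loupe_grip (a point): Point on the middle of the loupe's handle to grip, 68 mm from the lens centre, at mid thickness, near the balance point.
- screwdriver: Loose screwdriver about 180 mm long lying on the bench between the robot and the stand. To be left where it is.
- canister: Dark round air-filter canister, 96 mm across, 46 mm high, standing on the bench beyond the loupe. To be left where it is.
Not all that is in view belongs to the job. Leave any orange or purple look-alike of the loupe alone. Several things have the shape of the stand; the one meant has the colours described above.

How it is judged:
By the outcome, as a careful person would: the job done as asked, in the order asked, and still so for the second after the job is handed in, while the arm keeps its last pose, push and grip.
It also fails if it takes over 51 s, if anything falls off the work surface, if the arm or the gripper's body presses on something with over 40 N, if the wrist force passes 120 N, or if a joint passes its speed limit or range.

## Working session

There is one attempt and no reset: what is moved stays moved. The work goes in short steps, Python scripts to look and compute and a tool call to move; the robot and the scene stay as the last step left them, time stands still between calls to the robot, and variables do not carry over. Pictures are saved under pics/ and viewed, at most 10 in all, crops included, and the job is handed in when it is done.

Besides the shell and the picture viewer there is one more tool, called after "Emit:" in YAML: its name, and indented under it one key for each argument. move_arm: Moves the arm, as the interface text tells. Its arguments: {"type":"object","properties":{"series":{"type":"string"},"jaw":{"type":"number"},"newtons":{"type":"number"}},"required":["series"]}

```bash
mkdir -p pics; ls; cat > h.py <<'E'
import numpy as np, cv2
from rig import robot
def snap(n,f=None):
    c=robot.camera(n)
    if f: cv2.imwrite('pics/'+f,cv2.cvtColor(c['img'],cv2.COLOR_RGB2BGR))
    return c
def proj(c,p):
    q=c['world_to_cam']@np.r_[p,1]; u=c['mtx']@q[:3]; return u[:2]/u[2]
def onplane(c,px,z):
    R=c['world_to_cam'][:3,:3];t=c['world_to_cam'][:3,3]
    d=R.T@np.linalg.solve(c['mtx'],np.r_[px,1]);o=-R.T@t
    return o+d*(z-o[2])/d[2]
def tri(obs):
    A=[]
    for c,px in obs:
        P=c['mtx']@c['world_to_cam'][:3]
        A+=[px[0]*P[2]-P[0],px[1]*P[2]-P[1]]
    A=np.array(A);return np.linalg.lstsq(A[:,:3],-A[:,3],rcond=None)[0]
E
python3 - <<'E'
from h import *
np.set_printoptions(precision=4,suppress=True)
o=robot.get_obs();print(o['time'],o['position'],o['tool_rot'])
cs={n:snap(n,n+'0.png') for n in('scene','top')}
for n,c in cs.items():
    R=c['world_to_cam'];print(n,-R[:3,:3].T@R[:3,3])
    for t in['nozzle','rack','stand','nest','pointer_tip','loupe','loupe_grip','screwdriver','canister']:
        for r in robot.tip_of(c,t)[:4]: print(n,t,round(r['p'],2),np.array(r['xyz']),proj(c,r['xyz']).round())
a,b=[cv2.imread(f'pics/{n}0.png') for n in('scene','top')]
E
```

```text
pics
0.0 [ 0.1551 -0.6047  0.2118] [ 0.9921  0.1251  0.     -0.0011]
scene [1.0537 0.3541 0.8809]
scene nozzle 0.56 [0.553  0.2243 0.0227] [347. 267.]
scene rack 0.78 [0.5581 0.2227 0.0014] [344. 271.]
scene stand 0.92 [ 0.3219  0.263  -0.001 ] [398. 226.]
scene stand 0.8 [ 0.6265 -0.0064  0.0011] [264. 240.]
scene stand 0.54 [0.5658 0.1676 0.0231] [326. 257.]
scene nest 0.79 [ 0.5827 -0.0175  0.0304] [271. 223.]
scene nest 0.61 [0.2742 0.2618 0.0295] [408. 211.]
scene pointer_tip 0.58 [ 0.6261 -0.0062 -0.0014] [264. 240.]
scene pointer_tip 0.46 [0.3229 0.2686 0.1179] [412. 203.]
scene pointer_tip 0.42 [ 0.6294 -0.0045  0.1033] [264. 220.]
scene loupe 0.86 [ 0.5105 -0.5543  0.0079] [173. 136.]
scene loupe 0.66 [ 0.5354 -0.3578  0.0091] [204. 164.]
scene loupe 0.64 [ 0.4995 -0.1484  0.0074] [257. 189.]
scene loupe_grip 0.92 [ 0.4682 -0.3734  0.0087] [215. 152.]
scene loupe_grip 0.86 [ 0.4851 -0.4931  0.0066] [190. 140.]
scene loupe_grip 0.81 [ 0.4765 -0.2045  0.0111] [249. 176.]
scene screwdriver 0.69 [0.3912 0.0169 0.0012] [317. 197.]
scene screwdriver 0.59 [0.5545 0.2211 0.0271] [34
[... 315 characters left out ...]
6 [0.3212 0.2616 0.0007] [132. 261.]
top nest 0.96 [ 0.5846 -0.016   0.0261] [220. 176.]
top nest 0.78 [0.2775 0.2595 0.0283] [130. 276.]
top pointer_tip 0.58 [0.3227 0.2647 0.1149] [121. 263.]
top pointer_tip 0.51 [ 0.6288 -0.0032  0.1042] [214. 158.]
top loupe 0.85 [ 0.513  -0.5497  0.0089] [388. 198.]
top loupe 0.83 [ 0.5001 -0.1413  0.0109] [260. 203.]
top loupe 0.57 [ 0.5347 -0.3573  0.0089] [328. 192.]
top loupe_grip 0.97 [ 0.4683 -0.3678  0.0095] [331. 213.]
top loupe_grip 0.69 [ 0.4825 -0.4928  0.0095] [371. 208.]
top loupe_grip 0.63 [ 0.4685 -0.2105  0.009 ] [282. 213.]
top screwdriver 0.78 [ 0.389   0.0137 -0.0025] [211. 239.]
top canister 0.87 [ 0.7455 -0.2781  0.0005] [301. 128.]
```

View pics/scene0.png

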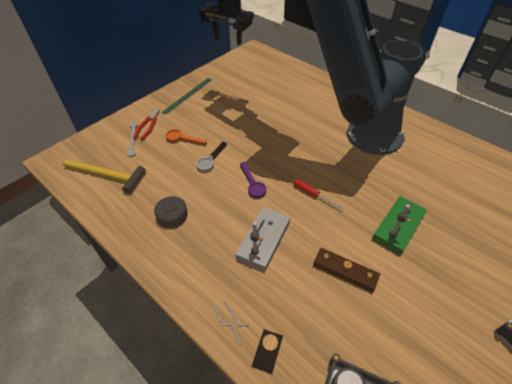

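View pics/top0.png

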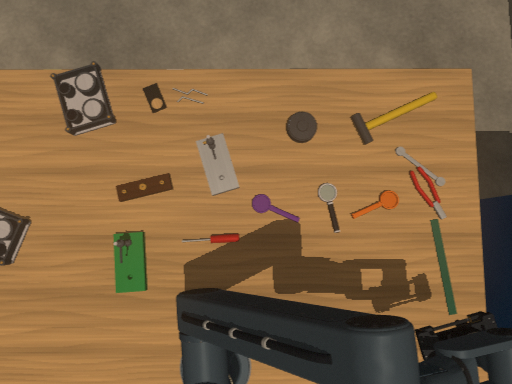

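View crops.

The stand meant is the grey steel one at scene (264,240), top (218,164); the green one at scene (400,225), top (130,262) is a look-alike. The loupe meant has a grey rim and black handle, at top (328,192); the purple one (262,203) and the orange one (388,199) are look-alikes. The rack is at top (145,187), and its middle head looks broadest. I'll confirm these in an enlarged crop.

```bash
python3 - <<'E'
from h import *
s=cv2.imread('pics/scene0.png');t=cv2.imread('pics/top0.png')
def cr(im,x,y,w,h,W,H): return cv2.resize(im[y:y+h,x:x+w],(W,H),interpolation=cv2.INTER_CUBIC)
a=np.vstack([np.hstack([cr(s,305,240,80,60,400,300),cr(s,225,200,80,60,400,300)]),np.hstack([cr(t,105,160,80,60,400,300),cr(t,300,165,80,60,400,300)])])
cv2.imwrite('pics/crop1.png',a)
E
```

```text
(no output)
```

View pics/crop1.png

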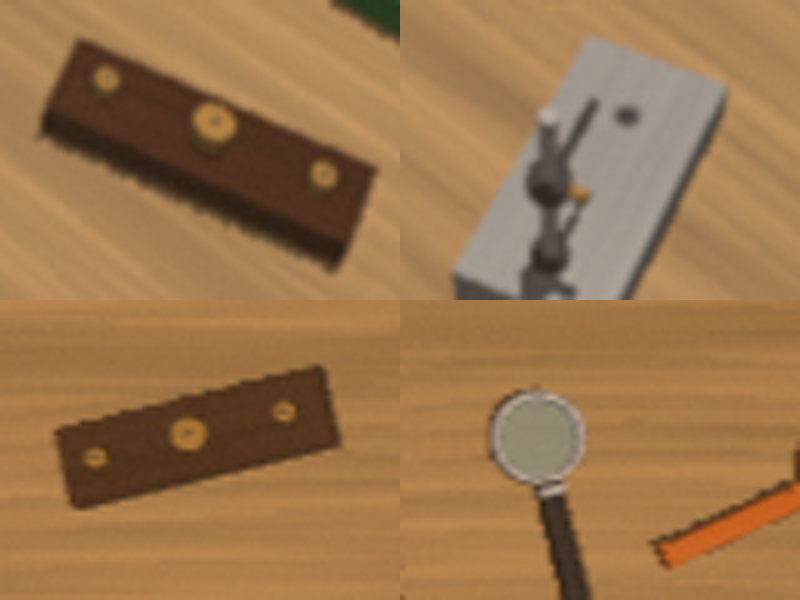

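The crop shows that the middle nozzle, scene (348,264), is the broad one. The grey stand has its nest at scene (270,223) and an orange-tipped pointer near (261,238). The loupe has a black handle and an aluminium rim. I'll move now, looking at the loupe with the wrist camera on the way.

Emit:
move_arm:
  series: "40 -19 0 0 0 0;75 -36 0 0 0 0;112 -53 0 0 0 0;150 -71 0 0 0 0;187 -88 0 0 0 0;225 -106 0 0 0 0;262 -124 0 0 0 0;290 -138 0 0 0 0"
  jaw: 0.42

```text
time: 1.67
position: [0.4039, -0.3973, 0.213]
tool_rot: [0.992, 0.126, 0.0, -0.0]
ft_force: [0.2, 0.1, 0.8]
grip_width: 0.042
grip_force: 0.0
```

```bash
python3 - <<'E'
from h import *
np.set_printoptions(precision=4,suppress=True)
c=snap('wrist','w1.png')
o=robot.get_obs();print(o['time'],o['position'],o['tool_rot'],o['grip_width'])
R=c['world_to_cam'];print(-R[:3,:3].T@R[:3,3]);print(R[:3,:3])
for t in['loupe','loupe_grip']:
    for r in robot.tip_of(c,t)[:3]: print(t,round(r['p'],2),np.array(r['xyz']),proj(c,r['xyz']).round())
E
```

```text
1.7167 [ 0.4073 -0.3935  0.213 ] [ 0.9919  0.1273  0.002  -0.0016] 0.04004467864376146
[ 0.477  -0.3784  0.3849]
[[ 0.2491 -0.9685  0.0001]
 [-0.932  -0.2397  0.2718]
 [-0.2632 -0.0678 -0.9623]]
loupe 0.94 [ 0.533  -0.3553  0.0132] [249.  28.]
loupe 0.85 [ 0.5115 -0.5533  0.0106] [424.  99.]
loupe 0.77 [ 0.5052 -0.1425  0.005 ] [39.  1.]
loupe_grip 0.85 [ 0.4744 -0.2083  0.0089] [98. 49.]
loupe_grip 0.69 [ 0.4824 -0.4922  0.011 ] [361. 112.]
loupe_grip 0.63 [ 0.4714 -0.3688  0.012 ] [248.  92.]
```

View pics/w1.png

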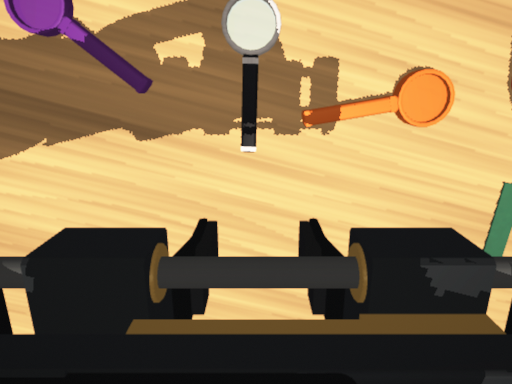

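The wrist picture shows the loupe's lens at (251,24) and its handle running straight down to (249,148). The jaws close across the image, which is already the right way for the handle. On to the rack.

Emit:
move_arm:
  series: "13 -29 0 0 0 0;29 -65 0 0 0 0;46 -102 0 0 0 0;62 -138 0 0 0 0;78 -175 0 0 0 0;95 -212 0 0 0 0;111 -248 0 0 0 0;127 -285 0 0 0 0"

```text
time: 2.48
position: [0.4541, -0.0921, 0.213]
tool_rot: [0.992, 0.124, 0.0, 0.001]
ft_force: [0.3, -0.6, 0.7]
grip_width: 0.0368
grip_force: 0.0
```

Emit:
move_arm:
  series: "16 -36 0 0 0 0;32 -72 0 0 0 0;49 -109 0 0 0 0;65 -146 0 0 0 0;82 -184 0 0 0 0;98 -220 0 0 0 0;112 -250 0 0 0 0;122 -272 0 0 0 0"

```text
time: 3.15
position: [0.5059, 0.2031, 0.2129]
tool_rot: [0.992, 0.125, 0.001, -0.0]
ft_force: [0.8, -0.7, 0.5]
grip_width: 0.0368
grip_force: 0.0
```

```bash
python3 - <<'E'
from h import *
np.set_printoptions(precision=4,suppress=True)
robot.camera('wrist');robot.camera('wrist');c=snap('wrist','w2.png')
o=robot.get_obs();print(o['time'],o['position'],o['tool_rot'],o['grip_width'])
for t in['nozzle','slim_a','rack','stand','nest','pointer_tip']:
    for r in robot.tip_of(c,t)[:3]: print(t,round(r['p'],2),np.array(r['xyz']),proj(c,r['xyz']).round())
np.savez('w2.npz',**c)
E
```

```text
3.3 [0.5056 0.2018 0.2127] [0.992  0.126  0.0003 0.0003] 0.036793396518095926
nozzle 0.84 [0.5561 0.2241 0.0275] [251. 112.]
slim_a 0.59 [0.5378 0.282  0.0243] [193. 115.]
slim_a 0.47 [0.5682 0.1629 0.0209] [310. 115.]
rack 0.93 [0.557  0.2223 0.0015] [253. 110.]
stand 0.89 [ 0.6228 -0.0088  0.0031] [472. 105.]
nest 0.78 [ 0.5861 -0.0214  0.0329] [486. 144.]
pointer_tip 0.48 [0.5395 0.2832 0.0221] [193. 113.]
```

View pics/w2.png

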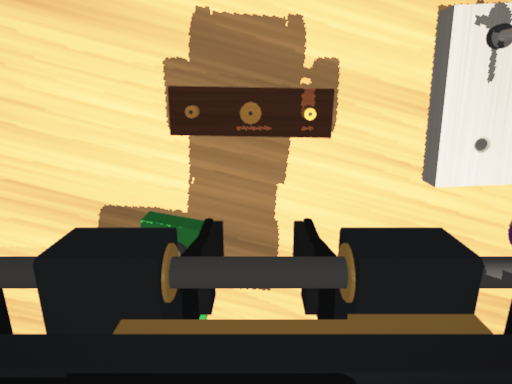

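```bash
python3 - <<'E'
from h import *
np.set_printoptions(precision=4,suppress=True)
w=dict(np.load('w2.npz'));s=snap('scene');t=snap('top')
def blob(c,px,r,lo=(90,60,0),maxr=0.62):
    x,y=map(int,px);im=c['img'][y-r:y+r+1,x-r:x+r+1].astype(int)
    m=(im[...,0]>95)&(im[...,2]<im[...,0]*maxr)
    n,l,st,ce=cv2.connectedComponentsWithStats(m.astype(np.uint8))
    i=1+np.argmax(st[1:,4]);return ce[i]+[x-r,y-r],st[i,4]
pts={}
for n,c,px,r in(('w',w,(250,113),14),('s',s,(348,264),6),('t',t,(142.6,186.6),6)):
    p,a=blob(c,px,r);pts[n]=(c,p);print(n,p,a,onplane(c,p,.042))
print('tri',tri(pts.values()),tri([pts['w'],pts['s']]),tri([pts['w'],pts['t']]))
print('err',[ (proj(c,tri(pts.values()))-p) for c,p in pts.values()])
for n,px in(('a',(192,111)),('b',(310,114))): print(n,onplane(w,px,.042))
# nest: dark blob in wrist
im=cv2.cvtColor(w['img'],cv2.COLOR_RGB2GRAY)[132:157,468:497];m=(im<130).astype(np.uint8)
k=cv2.connectedComponentsWithStats(m);i=1+np.argmax(k[2][1:,4]);p=k[3][i]+[468,132];print('nest',p,k[2][i],onplane(w,p,.03))
tw=np.array(robot.get_obs()['position']);print(tw)
E
```

```text
w [250.176 112.704] 375 [0.5561 0.2245 0.042 ]
s [352.3333 258.8333] 6 [0.5338 0.2261 0.042 ]Traceback (most recent call last):
  File "<stdin>", line 11, in <module>
  File "<stdin>", line 8, in blob
    return _wrapfunc(a, 'argmax', axis=axis, out=out, **kwds)
    return bound(*args, **kwds)
ValueError: attempt to get argmax of an empty sequence
```

```bash
python3 - <<'E'
from h import *
np.set_printoptions(precision=4,suppress=True)
w=dict(np.load('w2.npz'));s=snap('scene');t=snap('top')
obs=[(w,(250.2,112.7)),(s,(347.6,264.0)),(t,(142.2,186.4))]
X=tri(obs);print('nozzle top',X,tri([obs[0],obs[1]]),tri([obs[0],obs[2]]),[proj(c,X)-p for c,p in obs])
for n,px in(('a',(192,111)),('b',(310,114))): print(n,onplane(w,px,.042))
im=cv2.cvtColor(w['img'],cv2.COLOR_RGB2GRAY)[132:157,468:497];m=(im<130).astype(np.uint8)
k=cv2.connectedComponentsWithStats(m);i=1+np.argmax(k[2][1:,4]);p=k[3][i]+[468,132];print('nest',p,k[2][i],onplane(w,p,.03))
obs=[(w,p),(s,(225+227/5-.4,200+116/5-.4))];print('nest tri',tri(obs))
E
```

```text
nozzle top [0.5541 0.2249 0.0395] [0.556  0.2248 0.0429] [0.5543 0.2256 0.0359] [array([-0.8283,  1.683 ]), array([0.071 , 0.1208]), array([ 0.1405, -0.328 ])]
a [0.5432 0.2808 0.042 ]
b [0.5697 0.1666 0.042 ]
nest [480.7368 143.9789] [ 8  7 11 11 95] [ 0.5848 -0.0185  0.03  ]
nest tri [ 0.5846 -0.0189  0.0302]
```

Emit:
move_arm:
  series: "25 -4 5 0 0 0;48 -8 20 0 0 0;54.5 -9.5 45 0 0 0;54.5 -9.5 75 0 0 0;54.5 -9.5 100 0 0 0;54.5 -9.5 115 0 0 0;54.5 -9.5 120 0 0 0;54.5 -9.5 120 0 0 0"

```text
time: 4.47
position: [0.5543, 0.224, 0.0913]
tool_rot: [0.992, 0.125, -0.002, 0.0]
ft_force: [0.1, -0.4, 0.6]
grip_width: 0.0365
grip_force: 0.0
```

```bash
python3 - <<'E'
from h import *
np.set_printoptions(precision=4,suppress=True)
c=snap('wrist','w3.png')
o=robot.get_obs();print(o['time'],o['position'],o['tool_rot'],o['grip_width'])
for t in['nozzle']:
    for r in robot.tip_of(c,t)[:3]: print(t,round(r['p'],2),np.array(r['xyz']),proj(c,r['xyz']).round())
p=np.array(o['position'])
print('axis at head top ->',proj(c,[p[0],p[1],.042]))
np.savez('w3.npz',**c)
E
```

```text
4.5167 [0.5553 0.2242 0.0926] [ 0.9922  0.125  -0.0002  0.    ] 0.036758735227847825
nozzle 0.83 [0.5566 0.2219 0.0272] [262. 194.]
axis at head top -> [257.9877 201.363 ]
```

View pics/w3.png

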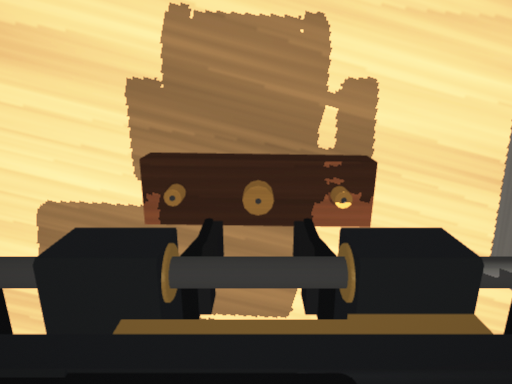

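The nozzle's head top is at (258,200) and the tool axis is predicted at (258,201), so it's centred to within 1 mm. I'll descend and grip.

Emit:
move_arm:
  series: "1 0 15 0 0 0;1 0 30 0 0 0;1 0 38 0 0 0;1 0 42 0 0 0;1 0 42 0 0 0;1 0 42 0 0 0"

```text
time: 5.07
position: [0.5568, 0.2247, 0.0515]
tool_rot: [0.992, 0.125, 0.001, -0.0]
ft_force: [-0.1, -0.1, -0.2]
grip_width: 0.0365
grip_force: 0.0
```

Emit:
move_arm:
  series: "0 0 0 0 0 0;0 0 0 0 0 0;0 0 0 0 0 0;0 0 0 0 0 0;0 0 0 0 0 0;0 0 0 0 0 0"
  jaw: 0
  newtons: 25

```text
time: 5.57
position: [0.5562, 0.2246, 0.0509]
tool_rot: [0.992, 0.125, 0.0, -0.0]
ft_force: [-0.4, -0.6, 0.0]
grip_width: 0.0047
grip_force: 0.0
```

```bash
python3 - <<'E'
from h import *
c=snap('wrist');s=snap('scene')
o=robot.get_obs();print(o['time'],o['position'],o['grip_width'],o['grip_force'],o['ft_force'])
f=lambda im,x,y,w,h:cv2.resize(cv2.cvtColor(im[y:y+h,x:x+w],cv2.COLOR_RGB2BGR),(400,300),interpolation=cv2.INTER_CUBIC)
cv2.imwrite('pics/c4.png',np.hstack([f(c['img'],128,140,256,192),f(s['img'],300,210,96,72)]))
E
```

```text
5.6667 [0.55618307 0.22460499 0.05076823] 0.002128918226905019 0.0 [-0.100226   -0.61938195  0.50416555]
```

View pics/c4.png

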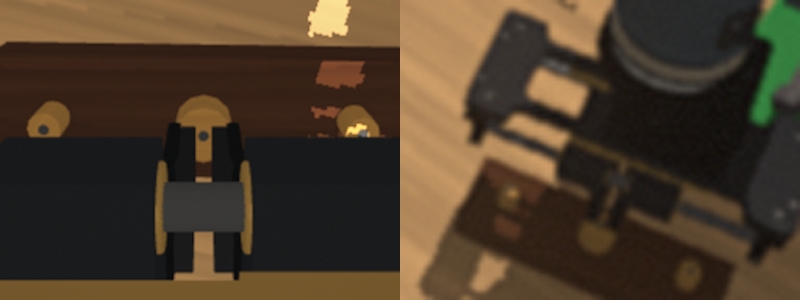

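The jaws shut with the nozzle ahead of them in tool +x, so they missed it in x. I'll compare where the fingertips should project with where they appear.

```bash
python3 - <<'E'
from h import *
np.set_printoptions(precision=4,suppress=True)
from scipy.spatial.transform import Rotation as Ro
for n in range(1):
    c=snap('wrist');o=robot.get_obs();p=np.array(o['position']);R=Ro.from_quat(o['tool_rot']).as_matrix()
    for q in([0,0,22],[9.5,0,22],[-9.5,0,22],[9.5,15,22],[0,0,0],[9.5,0,-20]): print(q,proj(c,p+R@np.array(q)/1e3))
    print('head top axis',proj(c,[.556,.2245,.042]))
    # where head top px lies
    print(onplane(c,(258,217),.042),onplane(c,(258,217),.042)-p)
    M=c['world_to_cam'];cam=-M[:3,:3].T@M[:3,3];print('cam in tool',R.T@(cam-p),(M[:3,:3]@R))
    w=dict(np.load('w3.npz'));
s=snap('scene')
print('scene tip',proj(s,p+R@np.array([0,0,.022])),proj(s,p+R@np.array([.0095,0,.022])),'head',proj(s,[.556,.2245,.042]))
print(o['q'])
E
```

```text
[0, 0, 22] [257.984 217.508]
[9.5, 0, 22] [257.9804 202.8   ]
[-9.5, 0, 22] [257.9875 231.8528]
[9.5, 15, 22] [282.7932 202.7901]
[0, 0, 0] [258.0082 232.1221]
[9.5, 0, -20] [258.0318 230.7896]
head top axis [258.0506 226.2531]
[0.5615 0.2259 0.042 ] [ 0.0053  0.0014 -0.0088]
cam in tool [ 0.0757 -0.0001 -0.1719] [[-0.0003  1.     -0.0004]
 [-0.9621 -0.0004 -0.2726]
 [-0.2726  0.0003  0.9621]]
scene tip [346.3745 266.5569] [345.2486 269.4286] head [347.3275 264.0596]
[ 0.1976  0.7132  1.6191 -0.      0.8093  1.5176]
```

The dark dot on the head is still at row 226, exactly where it should be if the nozzle hasn't moved. The fingers lie over it, so they closed above the head without touching it. I'll reopen and go lower in small steps, watching the force.

Emit:
move_arm:
  series: "0 0 0 0 0 0;0 0 0 0 0 0;0 0 0 0 0 0;0 0 0 0 0 0;0 0 0 0 0 0;0 0 0 0 0 0"
  jaw: 0.42

```text
time: 6.27
position: [0.5562, 0.2246, 0.0507]
tool_rot: [0.992, 0.125, -0.0, 0.0]
ft_force: [-0.5, -0.5, 0.6]
grip_width: 0.0317
grip_force: 0.0
```

Emit:
move_arm:
  series: "0 0 1 0 0 0;0 0 2 0 0 0;0 0 2 0 0 0"

```text
time: 6.52
position: [0.556, 0.2245, 0.0485]
tool_rot: [0.992, 0.125, -0.0, 0.0]
ft_force: [-0.6, -0.2, 0.1]
grip_width: 0.0361
grip_force: 0.0
```

Emit:
move_arm:
  series: "0 0 1 0 0 0;0 0 1.5 0 0 0;0 0 1.5 0 0 0"

```text
time: 6.77
position: [0.5561, 0.2246, 0.0471]
tool_rot: [0.992, 0.125, -0.0, -0.0]
ft_force: [0.4, -0.2, 0.8]
grip_width: 0.0368
grip_force: 0.0
```

Emit:
move_arm:
  series: "0 0 1 0 0 0;0 0 2 0 0 0;0 0 2 0 0 0"

```text
time: 7.02
position: [0.556, 0.2245, 0.045]
tool_rot: [0.992, 0.125, -0.0, 0.0]
ft_force: [-0.1, 0.2, -0.0]
grip_width: 0.0363
grip_force: 0.0
```

Emit:
move_arm:
  series: "0 0 1 0 0 0;0 0 2 0 0 0;0 0 2 0 0 0"

```text
time: 7.27
position: [0.5561, 0.2245, 0.043]
tool_rot: [0.992, 0.125, -0.0, 0.0]
ft_force: [0.3, -1.4, -0.1]
grip_width: 0.0368
grip_force: 0.0
```

```bash
python3 - <<'E'
from h import *
c=snap('wrist');s=snap('scene')
o=robot.get_obs();print(o['time'],o['position'],o['grip_width'],o['ft_force'])
f=lambda im,x,y,w,h:cv2.resize(cv2.cvtColor(im[y:y+h,x:x+w],cv2.COLOR_RGB2BGR),(400,450),interpolation=cv2.INTER_CUBIC)
cv2.imwrite('pics/c5.png',np.hstack([f(c['img'],178,180,160,180),f(s['img'],318,220,64,72)]))
E
```

```text
7.3667 [0.55614195 0.22458491 0.04318669] 0.03646199315748019 [-0.38425669  0.73127121 -0.35005457]
```

View pics/c5.png

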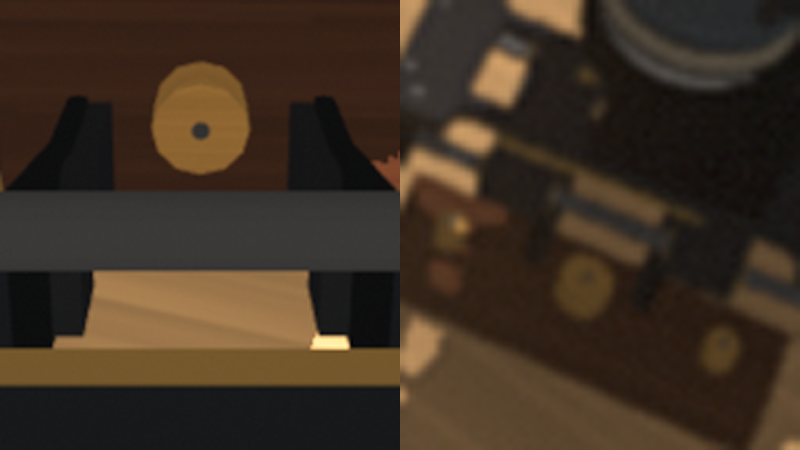

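The front corners of the fingertips work out at about tool z = -5 mm. So the real tips stand roughly 27 mm short of the stated place, still above the head and with no contact force. I'll go on down in steps, watching the force.

Emit:
move_arm:
  series: "0 0 2 0 0 0;0 0 4 0 0 0;0 0 6 0 0 0;0 0 6 0 0 0"

```text
time: 7.7
position: [0.5558, 0.2245, 0.0367]
tool_rot: [0.992, 0.125, -0.0, 0.0]
ft_force: [-0.9, -0.1, -0.1]
grip_width: 0.0367
grip_force: 0.0
```

Emit:
move_arm:
  series: "0 0 2 0 0 0;0 0 4 0 0 0;0 0 6 0 0 0;0 0 6 0 0 0"

```text
time: 8.03
position: [0.5558, 0.2245, 0.0307]
tool_rot: [0.992, 0.125, -0.0, 0.0]
ft_force: [-0.6, -0.4, -0.1]
grip_width: 0.0361
grip_force: 0.0
```

```bash
python3 - <<'E'
from h import *
np.set_printoptions(precision=4,suppress=True)
c=snap('wrist','w6.png')
o=robot.get_obs();print(o['time'],o['position'],o['grip_width'],o['ft_force'])
p=np.array(o['position']);print('axis',[proj(c,[p[0],p[1],z]) for z in(.042,.026)])
g=cv2.cvtColor(c['img'],cv2.COLOR_RGB2GRAY)
for col in range(200,232,3): print(col,g[200:256:2,col])
E
```

```text
8.0833 [0.556  0.2245 0.0309] 0.036891528547337016 [0.6422 0.3138 0.3884]
axis [array([258.0113, 240.7687]), array([257.9931, 228.4916])]
200 [38 39 39 40 41 39 38 38 39 39 39 40 41 38 37 25 16 14 12 13 14 13 13 14
 14 14 14 15]
203 [38 38 38 40 39 37 37 37 39 39 39 32 19 14 14 14 15 14 13 15 13 13 18 20
 21 21 21 21]
206 [38 38 38 39 40 37 38 37 38 29 14 14 14 14 14 14 14 13 14 14 17 21 21 21
 22 21 22 21]
209 [37 39 39 40 40 38 38 39 39 24 14 14 13 14 14 15 17 21 21 21 22 21 20 22
 22 22 21 21]
212 [38 38 39 40 40 37 38 37 39 34 17 15 19 20 21 21 22 21 21 22 21 21 21 22
 21 21 22 22]
215 [37 38 39 40 39 38 38 38 39 39 34 21 22 21 22 21 21 21 21 21 21 22 22 21
 22 22 22 21]
218 [37 38 39 40 40 38 38 38 39 40 34 22 21 22 21 22 21 21 21 20 21 20 20 20
 20 20 21 20]
221 [38 38 39 41 39 37 38 37 39 40 34 21 21 21 20 20 21 20 21 20 20 20 20 19
 20 20 21 20]
224 [38 38 39 39 38 38 38 38 39 39 39 41 41 40 39 38 39 37 35 36 37 37 37 35
 35 36 35 35]
227 [38 37 39 40 39 38 38 38 39 40 40 40 42 41 38 38 39 37 35 36 36 37 37 36
 37 37 37 39]
230 [38 37 39 39 39 37 38 38 39 39 39 41 40 40 38 38 38 36 35 36 36 36 37 36
 37 38 38 38]
```

Emit:
move_arm:
  series: "0 0 2 0 0 0;0 0 4 0 0 0;0 0 4 0 0 0"

```text
time: 8.33
position: [0.5559, 0.2245, 0.0269]
tool_rot: [0.992, 0.125, -0.0, 0.0]
ft_force: [0.1, -0.1, 0.4]
grip_width: 0.0367
grip_force: 0.0
```

Emit:
move_arm:
  series: "0 0 1 0 0 0;0 0 2 0 0 0;0 0 2 0 0 0"

```text
time: 8.58
position: [0.5561, 0.2246, 0.0251]
tool_rot: [0.992, 0.125, -0.0, 0.0]
ft_force: [-0.0, 0.9, 0.1]
grip_width: 0.0366
grip_force: 0.0
```

Emit:
move_arm:
  series: "0 0 1 0 0 0;0 0 2 0 0 0;0 0 2 0 0 0"

```text
time: 8.83
position: [0.5561, 0.2245, 0.0231]
tool_rot: [0.992, 0.125, -0.0, 0.0]
ft_force: [0.9, 0.6, 1.0]
grip_width: 0.0368
grip_force: 0.0
```

Emit:
move_arm:
  series: "0 0 1 0 0 0;0 0 1 0 0 0"

```text
time: 9.0
position: [0.5561, 0.2246, 0.0221]
tool_rot: [0.992, 0.125, -0.0, -0.0]
ft_force: [0.2, 0.9, 0.2]
grip_width: 0.0365
grip_force: 0.0
```

Tips should now be around 27–30 mm. I'll close here.

Emit:
move_arm:
  series: "0 0 0 0 0 0;0 0 0 0 0 0;0 0 0 0 0 0;0 0 0 0 0 0;0 0 0 0 0 0"
  jaw: 0
  newtons: 25

```text
time: 9.42
position: [0.5562, 0.2246, 0.0223]
tool_rot: [0.992, 0.125, 0.0, 0.0]
ft_force: [0.0, -0.2, -0.1]
grip_width: 0.0207
grip_force: 25.0
```

Emit:
move_arm:
  series: "0 0 -5 0 0 0;0 0 -15 0 0 0;0 0 -30 0 0 0;0 0 -45 0 0 0;0 0 -57 0 0 0;0 0 -62 0 0 0;0 0 -62 0 0 0"

```text
time: 10.0
position: [0.5574, 0.2249, 0.0862]
tool_rot: [0.992, 0.125, 0.002, -0.0]
ft_force: [0.7, 0.6, -0.5]
grip_width: 0.0214
grip_force: 25.0
```

Emit:
move_arm:
  series: "-2 15 0 0 0 0;-6 45 0 0 0 0;-11 80 0 0 0 0;-16 118 0 0 0 0;-21 156 0 0 0 0;-26 192 0 0 0 0;-30 222 0 0 0 0;-32 238 0 0 0 0"

```text
time: 10.67
position: [0.5845, -0.0177, 0.0837]
tool_rot: [0.992, 0.124, -0.0, 0.0]
ft_force: [0.5, -0.1, -0.4]
grip_width: 0.0206
grip_force: 25.0
```

Emit:
move_arm:
  series: "-0.5 4.5 0 0 0 0;-0.5 4.5 0 0 0 0;-0.5 4.5 0 0 0 0;-0.5 4.5 0 0 0 0"

```text
time: 11.0
position: [0.5841, -0.0168, 0.0839]
tool_rot: [0.992, 0.126, -0.001, -0.0]
ft_force: [-0.0, 0.5, -0.2]
grip_width: 0.0208
grip_force: 25.0
```

```bash
python3 - <<'E'
from h import *
np.set_printoptions(precision=4,suppress=True)
c=snap('wrist');s=snap('scene')
o=robot.get_obs();print(o['time'],o['position'],o['tool_rot'],o['grip_width'],o['ft_force'])
p=np.array(o['position']);print('axis',[proj(c,[p[0],p[1],z]) for z in(.03,.09)],'nest',proj(c,[.5847,-.0187,.03]))
for t in['nest','nozzle','pointer_tip']:
    for k in(c,s):
        for r in robot.tip_of(k,t)[:2]: print(t,round(r['p'],2),np.array(r['xyz']),proj(k,r['xyz']).round())
np.savez('w7.npz',**c)
f=lambda im,x,y,w,h:cv2.resize(cv2.cvtColor(im[y:y+h,x:x+w],cv2.COLOR_RGB2BGR),(400,450),interpolation=cv2.INTER_CUBIC)
cv2.imwrite('pics/c7.png',np.hstack([f(c['img'],178,130,160,180),f(s['img'],230,190,64,72)]))
E
```

```text
11.1 [ 0.5844 -0.0167  0.0841] [ 0.992   0.1261 -0.0003 -0.0002] 0.02073819872368514 [ 0.0418  0.5731 -0.1202]
axis [array([258.0283, 200.4427]), array([257.9955, 236.2686])] nest [260.8344 200.7627]
nest 0.84 [ 0.5875 -0.0215  0.0343] [266. 200.]
nest 0.79 [ 0.5822 -0.0163  0.0291] [271. 223.]
nest 0.68 [0.276  0.262  0.0252] [407. 212.]
pointer_tip 0.91 [ 0.6285 -0.0065  0.0991] [260. 156.]
pointer_tip 0.65 [0.3276 0.2643 0.115 ] [410. 204.]
pointer_tip 0.51 [ 0.6301 -0.0043  0.1018] [264. 221.]
```

View pics/c7.png

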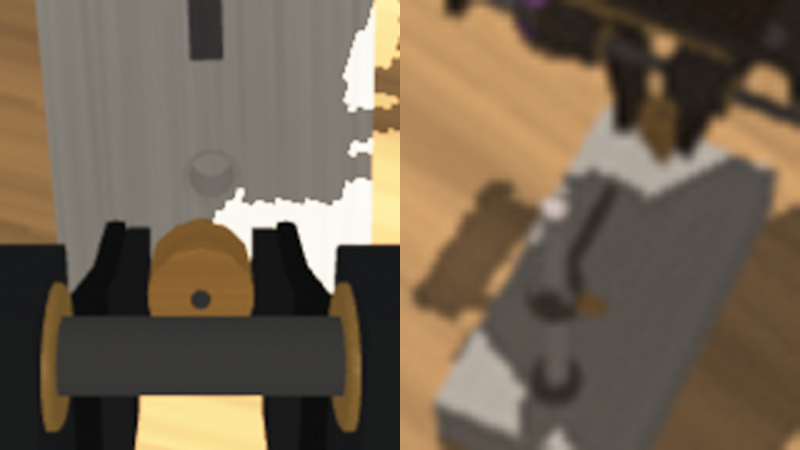

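The nozzle is upright in the jaws, with the hole mouth at about (263,199), clear and just ahead, and the pointer above it at rows up to 154. I'll refine both to sub-pixel.

```bash
python3 - <<'E'
from h import *
np.set_printoptions(precision=4,suppress=True)
from scipy.spatial.transform import Rotation as Ro
w=dict(np.load('w7.npz'));g=cv2.cvtColor(w['img'],cv2.COLOR_RGB2GRAY)
o=robot.get_obs();p=np.array(o['position']);R=Ro.from_quat(o['tool_rot']).as_matrix()
h=p+R@[0,0,-.0198];print('head top pred',proj(w,h))
d=g[242:256,250:266];m=(d<75).astype(np.uint8);k=cv2.connectedComponentsWithStats(m);print([(k[3][i]+[250,242],k[2][i,4]) for i in range(1,k[0])])
print(g[186:212:1,256:270:3].T)
print(g[199,246:280])
for px in((262.8,199.2),):
    X=onplane(w,px,.03);print(X,R.T@(X-p)*1e3)
# pointer: end row in wrist
print(g[146:162,254:268:4].T)
r=g[150,245:275];print(r)
E
```

```text
head top pred [260.6037 248.026 ]
[(array([258.    , 249.3333]), np.int32(42))]
[[125 125 124 125 124 120 115 116 121 123 123 118 111 107 107 107 108 107
  106 107 112 120 122 123 124 126]
 [123 121 122 122 116 113 119 124 124 123 123 123 124 117 109 109 108 109
  109 109 108 109 113 118 119 120]
 [122 122 122 119 115 117 122 122 122 122 122 122 123 121 114 109 109 108
  109 109 109 109 112 119 121 120]
 [121 121 121 120 114 114 120 123 123 123 123 123 123 117 110 109 108 108
  108 109 109 109 113 118 119 120]
 [123 123 124 124 122 116 115 117 120 121 120 114 108 107 106 107 108 107
  106 106 110 118 122 121 177 228]]
[124 122 122 121 121 118 118 113 107 106 107 110 115 117 121 122 121 120
 119 117 113 108 107 106 105 109 114 115 118 121 121 122 124 123]
[ 0.5862 -0.0197  0.03  ] [ 0.7654  2.059  54.3117]
[[ 57  62  66  66  67  67  67  77 108 126 127 126 126 127 127 127]
 [ 49  49  48  50  49  49  49  58 101 124 124 124 124 124 124 124]
 [ 49  49  49  49  50  49  49  70 107 124 124 124 125 125 124 125]
 [ 62  56  51  50  50  51  50  78 110 121 122 122 121 122 122 122]]
[124 123 123 125 123 123 125 127 106  67  49  49  49  49  49  48  48  50
  50  51  50  50 101 125 125 125 125 123 120 120]
```

Emit:
move_arm:
  series: "1 1.5 0 0 0 0;1.8 3 0 0 0 0;1.8 3 0 0 0 0;1.8 3 0 0 0 0"

```text
time: 11.73
position: [0.5876, -0.0211, 0.0843]
tool_rot: [0.992, 0.125, 0.0, 0.0]
ft_force: [0.4, -0.4, -0.5]
grip_width: 0.021
grip_force: 25.0
```

```bash
cat >> h.py <<'E'
def tool_xy(px,tz):
    "tool-frame x,y (mm) of a wrist pixel lying at tool height tz (mm)"
    R=np.array([[0,1,0],[-.9621,0,-.2726],[-.2726,0,.9621]]);C=np.array([75.7,-.1,-171.9])
    d=R.T@np.array([(px[0]-258)/338.4,(px[1]-184.8)/338.4,1]);return (C+d*(tz-C[2])/d[2])[:2]
E
python3 - <<'E'
from h import *
np.set_printoptions(precision=4,suppress=True)
w=snap('wrist');g=cv2.cvtColor(w['img'],cv2.COLOR_RGB2GRAY)
zs=[]
o=robot.get_obs();print(o['time'],o['position'],w['mtx'])
b=cv2.GaussianBlur(g,(3,3),0)
print(g[199,246:280]);print(g[186:212,259])
d=g[242:256,250:266];m=(d<75).astype(np.uint8);k=cv2.connectedComponentsWithStats(m);q=k[3][1:]+[250,242];print(q,k[2][1:,4]);print(tool_xy(q[0],-19.8))
# fit ellipse to the dark ring of the mouth
t=g[184:214,240:276].astype(np.float32);e=cv2.HoughCircles(cv2.resize(g[180:216,238:280],None,fx=8,fy=8,interpolation=cv2.INTER_CUBIC),cv2.HOUGH_GRADIENT,1,50,param1=60,param2=15,minRadius=50,maxRadius=95)
if e is not None:
    for c in e[0][:3]: px=c[:2]/8+[238-.44,180-.44];print(px,c[2]/8,tool_xy(px,54.1))
E
```

```text
11.7833 [ 0.5874 -0.021   0.0842] [[338.5076   0.     257.9029]
 [  0.     338.5076 184.9702]
 [  0.       0.       1.    ]]
[117 111 112 121 124 123 124 124 124 123 122 123 125 123 122 120 113 112
 115 116 119 121 121 122 124 124 123 124 124 123 123 122 121 123]
[122 121 122 122 122 121 121 117 114 118 122 122 122 123 124 122 113 108
 109 109 109 108 108 109 111 117]
[[258.     249.3333]] [42]
[-0.5199 -0.1   ]
```

```bash
python3 - <<'E'
from h import *
np.set_printoptions(precision=4,suppress=True,linewidth=150)
w=snap('wrist');g=cv2.cvtColor(w['img'],cv2.COLOR_RGB2GRAY)
o=robot.get_obs();print(o['time'],o['position'])
for r in(199,202,204): print(r,g[r,240:272])
for c in(253,256,259): print(c,g[188:218,c])
E
```

```text
11.8333 [ 0.5873 -0.0209  0.0842]
199 [123 122 123 124 122 118 118 111 109 118 124 124 124 124 124 123 122 122 124 123 122 120 114 110 114 116 118 122 122 121 124 124]
202 [122 122 122 122 118 118 113 106 107 108 108 109 113 117 119 117 117 116 116 114 108 107 106 106 110 114 116 118 120 121 123 124]
204 [123 122 121 121 119 119 115 108 106 107 108 108 108 108 109 110 110 109 109 109 108 108 107 106 111 116 117 118 120 121 123 125]
253 [122 121 122 121 118 114 116 122 124 123 124 124 125 123 117 110 108 108 109 110 110 109 109 114 117 118 120 121 123 122]
256 [124 123 123 123 120 114 116 121 122 122 123 122 123 123 117 110 110 110 109 110 110 110 110 113 120 122 122 123 122 112]
259 [121 121 122 121 121 116 114 119 124 123 124 123 124 122 114 108 109 109 109 109 108 109 113 119 120 120 121 122 122 107]
```

Emit:
move_arm:
  series: "-0.3 -1.7 0 0 0 0;-0.3 -1.7 0 0 0 0;-0.3 -1.7 0 0 0 0;-0.3 -1.7 0 0 0 0"

```text
time: 12.17
position: [0.5866, -0.0192, 0.0843]
tool_rot: [0.992, 0.125, -0.0, -0.0]
ft_force: [-0.1, 1.1, -1.4]
grip_width: 0.0206
grip_force: 25.0
```

```bash
python3 - <<'E'
from h import *
np.set_printoptions(precision=4,suppress=True,linewidth=150)
w=snap('wrist');g=cv2.cvtColor(w['img'],cv2.COLOR_RGB2GRAY)
o=robot.get_obs();print(o['time'],o['position'])
for r in(199,202,204): print(r,g[r,240:276])
for c in(255,258,261): print(c,g[188:218,c])
E
```

```text
12.2167 [ 0.5867 -0.0192  0.0843]
199 [127 125 123 122 122 123 124 119 117 115 109 109 118 122 123 124 124 123 122 122 123 123 122 122 117 109 107 113 115 118 120 121 123 124 124 123]
202 [127 126 124 122 122 123 122 118 118 111 105 107 108 108 109 112 114 115 115 115 113 110 108 108 107 106 105 111 115 116 119 121 123 124 124 124]
204 [127 126 124 122 122 121 122 118 120 114 106 106 107 109 108 108 109 109 109 109 109 108 108 108 109 107 107 113 117 117 119 121 122 124 124 123]
255 [122 122 122 122 118 112 116 122 123 123 123 124 124 119 112 108 108 109 109 109 108 108 110 115 119 120 121 122 123 116]
258 [123 123 123 122 117 115 120 122 122 122 123 122 123 122 115 109 109 109 109 109 109 109 109 117 121 120 120 120 118 104]
261 [121 121 121 121 117 113 118 122 123 123 124 123 123 118 110 108 108 109 109 109 109 109 112 117 120 120 121 122 122 110]
```

Emit:
move_arm:
  series: "0 0 10 0 0 0;0 0 22 0 0 0;0 0 32 0 0 0;0 0 37 0 0 0;0 0 39 0 0 0;0 0 39 0 0 0"

```text
time: 12.72
position: [0.5859, -0.0191, 0.044]
tool_rot: [0.992, 0.125, -0.001, -0.0]
ft_force: [-1.1, 0.6, -0.4]
grip_width: 0.0206
grip_force: 25.0
```

Emit:
move_arm:
  series: "0 0 2 0 0 0;0 0 4 0 0 0;0 0 6 0 0 0;0 0 6 0 0 0"

```text
time: 13.05
position: [0.5866, -0.0193, 0.0392]
tool_rot: [0.992, 0.125, -0.0, -0.0]
ft_force: [1.2, 0.2, -0.5]
grip_width: 0.021
grip_force: 25.0
```

Emit:
move_arm:
  series: "0 0 3 0 0 0;0 0 6 0 0 0;0 0 9 0 0 0;0 0 11 0 0 0;0 0 11 0 0 0"

```text
time: 13.47
position: [0.5863, -0.0192, 0.0277]
tool_rot: [0.992, 0.125, -0.0, -0.0]
ft_force: [0.2, -0.3, -0.9]
grip_width: 0.0209
grip_force: 25.0
```

Emit:
move_arm:
  series: "0 0 1 0 0 0;0 0 1.5 0 0 0;0 0 1.5 0 0 0"

```text
time: 13.72
position: [0.5867, -0.0193, 0.0267]
tool_rot: [0.992, 0.125, -0.0, -0.0]
ft_force: [0.5, 0.1, -1.1]
grip_width: 0.0208
grip_force: 25.0
```

Emit:
move_arm:
  series: "0 0 0.5 0 0 0;0 0 1 0 0 0;0 0 1 0 0 0"

```text
time: 13.97
position: [0.5869, -0.0193, 0.0263]
tool_rot: [0.992, 0.125, 0.0, 0.0]
ft_force: [-2.0, -1.2, 3.5]
grip_width: 0.0209
grip_force: 25.0
```

Emit:
move_arm:
  series: "0 0 0 0 0 0;0 0 0 0 0 0;0 0 0 0 0 0;0 0 0 0 0 0;0 0 0 0 0 0"
  jaw: 0.5

```text
time: 14.38
position: [0.5866, -0.0193, 0.0256]
tool_rot: [0.992, 0.125, -0.0, -0.0]
ft_force: [0.4, 0.3, -0.1]
grip_width: 0.0413
grip_force: 0.0
```

Emit:
move_arm:
  series: "0 0 -4 0 0 0;0 0 -12 0 0 0;0 0 -25 0 0 0;0 0 -45 0 0 0;0 0 -70 0 0 0;0 0 -95 0 0 0;0 0 -115 0 0 0;0 0 -120 0 0 0"

```text
time: 15.05
position: [0.5891, -0.0197, 0.1501]
tool_rot: [0.992, 0.125, 0.004, 0.001]
ft_force: [0.2, -0.2, -0.1]
grip_width: 0.0436
grip_force: 0.0
```

```bash
python3 - <<'E'
from h import *
np.set_printoptions(precision=4,suppress=True,linewidth=150)
robot.camera('wrist');w=snap('wrist','w8.png');s=snap('scene');t=snap('top')
np.savez('w8.npz',**w)
o=robot.get_obs();print(o['time'],o['position'],o['tool_rot'],o['grip_width'])
for n,k in(('w',w),('s',s),('t',t)):
    for th in('nozzle','pointer_tip','nest'):
        for r in robot.tip_of(k,th)[:2]: print(n,th,round(r['p'],2),np.array(r['xyz']),proj(k,r['xyz']).round())
f=lambda im,x,y,w,h:cv2.resize(cv2.cvtColor(im[y:y+h,x:x+w],cv2.COLOR_RGB2BGR),(400,450),interpolation=cv2.INTER_CUBIC)
cv2.imwrite('pics/c8.png',np.hstack([f(w['img'],178,60,160,180),f(s['img'],230,190,64,72)]))
E
```

```text
15.25 [ 0.5858 -0.0191  0.145 ] [ 0.9922  0.125  -0.0008 -0.0003] 0.043311305840413386
w nozzle 0.73 [ 0.585  -0.0209  0.0311] [258. 183.]
w pointer_tip 0.86 [ 0.6307 -0.0023  0.0995] [248. 138.]
w nest 0.9 [ 0.5862 -0.0227  0.0349] [260. 183.]
s nozzle 0.63 [ 0.5841 -0.0207  0.0313] [270. 222.]
s pointer_tip 0.49 [ 0.6305 -0.0053  0.1004] [263. 221.]
s pointer_tip 0.48 [0.329  0.2679 0.1159] [411. 205.]
s nest 0.9 [ 0.5827 -0.0218  0.0292] [270. 222.]
s nest 0.79 [0.274  0.2622 0.0264] [408. 211.]
t nest 0.76 [ 0.5842 -0.0155  0.0293] [220. 176.]
```

View pics/c8.png

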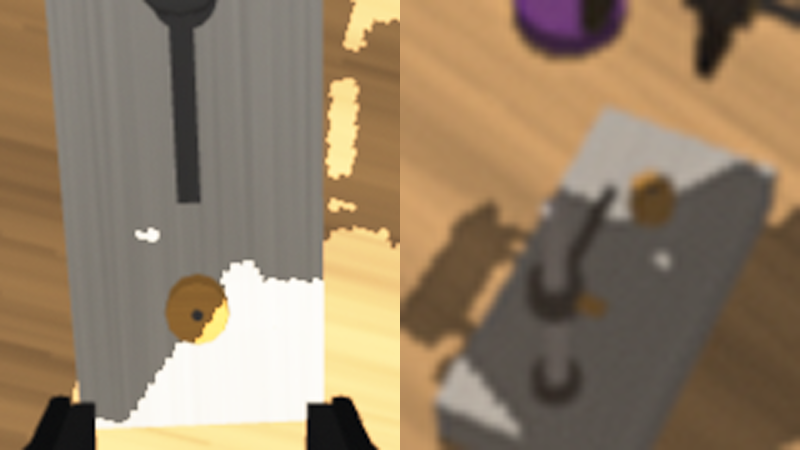

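The nozzle sits seated with its head flush on the stand, top at (257,186), and the hole is covered. The pointer's end is at wrist (253,141) and scene (264,220). I'll triangulate its height from several views.

```bash
python3 - <<'E'
from h import *
np.set_printoptions(precision=4,suppress=True,linewidth=150)
w7=dict(np.load('w7.npz'));w8=dict(np.load('w8.npz'));s=snap('scene','s9.png')
g=cv2.cvtColor(w8['img'],cv2.COLOR_RGB2GRAY)
print(g[132:148,248:260:3].T);print(g[134,240:268])
print(tri([(w7,(260.2,153.8)),(w8,(253.2,140.8))]),tri([(w8,(253.2,140.8)),(s,(263.6,220.4))]),tri([(w7,(260.2,153.8)),(s,(263.6,220.4))]))
X=tri([(w7,(260.2,153.8)),(w8,(253.2,140.8)),(s,(263.6,220.4))]);print(X,[proj(c,X) for c in(w7,w8,s)])
# wrist ray restricted to 48mm from nest along stand x: solve z
n=np.array([.5862,-.0193])
for c,px in((w7,(260.2,153.8)),(w8,(253.2,140.8))):
    for z in(.095,.1,.105):
        P=onplane(c,px,z);print(z,P[:2],np.hypot(*(P[:2]-n))*1e3)
print('nozzle w8',onplane(w8,(256.8,186),.046))
# width: bar 6 mm, px width -> depth
gs=cv2.cvtColor(s['img'],cv2.COLOR_RGB2GRAY);print(gs[214:228,256:274])
E
```

```text
[[ 89  93  96  96  97 100 105 105 104 117 126 127 127 126 126 127]
 [ 49  49  49  49  49  49  50  49  50  95 124 124 124 124 125 124]
 [ 50  50  50  50  49  50  50  50  59 101 124 124 124 123 124 124]
 [ 73  67  61  61  60  61  55  50  59 100 122 122 122 122 123 122]]
[126 125 125 123 124 124 123 125  96  57  50  49  49  50  50  50  52  61 102 123 125 125 125 125 121 120 122 125]
[ 0.6311 -0.0058  0.1086] [ 0.6301 -0.0057  0.103 ] [ 0.6298 -0.0059  0.1025]
[ 0.6301 -0.0058  0.1028] [array([259.8136, 153.7182]), array([252.8752, 141.229 ]), array([263.4456, 220.4166])]
0.095 [ 0.6287 -0.0064] 44.36938109484321
0.1 [ 0.6296 -0.0062] 45.30796754331462
0.105 [ 0.6305 -0.0059] 46.246555477554445
0.095 [ 0.6293 -0.0062] 45.05202238895406
0.1 [ 0.63   -0.0061] 45.75456349571885
0.105 [ 0.6307 -0.0059] 46.457252610387435
nozzle w8 [ 0.5861 -0.0197  0.046 ]
[[160 160 163 169 171 169 168 169 170 170 167 167 169 169 170 170 170 169]
 [166 164 166 170 169 169 170 170 171 169 169 167 168 170 171 170 171 169]
 [168 169 169 170 168 170 170 170 170 167 168 168 168 167 166 168 170 170]
 [169 171 169 170 169 169 170 170 169 169 166 165 162 156 153 151 155 163]
 [168 170 171 171 171 171 168 163 166 167 165 155 147 133 121 102 112 142]
 [148 156 168 172 171 169 155 136 150 166 160 138 120  93  75  68  78 110]
 [102 118 147 154 159 160 125  86 115 157 146 102  80  67  61  65  71  79]
 [ 80  86  97 103 117 132  88  66 116 155 132  83  66  69  71  70  71  73]
 [ 84  81  81  80  82  77  57  87 143 157 123  80  70  72  73  72  72  75]
 [ 86  83  83  79  66  47  55 106 162 165 130  84  67  73  73  72  71  74]
 [ 88  83  83  76  57  46  58 103 147 153 134  88  70  71  72  71  72  77]
 [ 88  84  82  68  51  49  63  84  99 101  95  80  73  74  74  74  75  80]
 [ 86  84  76  58  47  57  74  81  80  82  80  79  79  79  79  80  80  83]
 [ 87  81  68  51  53  69  81  82  80  80  82  82  83  84  82  83  84  85]]
```

Emit:
move_arm:
  series: "0 20 0 0 0 0;0 50 0 0 0 0;0 80 0 0 0 0;0 100 0 0 0 0;0 110 0 0 0 0;0 110 0 0 0 0;0 110 0 0 0 0;0 110 0 0 0 0"

```text
time: 16.42
position: [0.6132, -0.1243, 0.1455]
tool_rot: [0.992, 0.125, -0.001, -0.001]
ft_force: [-0.4, -0.4, -0.3]
grip_width: 0.0434
grip_force: 0.0
```

```bash
python3 - <<'E'
from h import *
np.set_printoptions(precision=4,suppress=True,linewidth=190)
w=snap('wrist','w9.png');np.savez('w9.npz',**w)
o=robot.get_obs();print(o['time'],o['position'],o['tool_rot'])
for th in('nozzle','pointer_tip','nest'):
    for r in robot.tip_of(w,th)[:2]: print(th,round(r['p'],2),np.array(r['xyz']),proj(w,r['xyz']).round())
P=proj(w,[.6301,-.0058,.1028]);print(P);x,y=P.astype(int)
g=cv2.cvtColor(w['img'],cv2.COLOR_RGB2GRAY);print(g[y-14:y+14,max(x-16,0):x+18])
N=proj(w,[.5861,-.0195,.046]);print('noz',N);x,y=N.astype(int);print(g[y-6:y+7,x-8:x+10])
E
```

```text
16.4667 [ 0.6132 -0.1242  0.1456] [ 0.9921  0.1257 -0.0006 -0.0006]
nozzle 0.77 [ 0.5864 -0.0216  0.0311] [137. 179.]
pointer_tip 0.86 [ 0.6302 -0.0053  0.1001] [ 85. 137.]
[ 83.6057 137.7709]
[[217 217 217 217 216 217 211 157 107 106 105 106  91  63  49  49  47  43  61 210 239 237 239 241 241 240 239 240 242 243 244 242 241 240]
 [218 218 217 217 217 217 223 173 107 106 105 105  76  49  49  49  48  43  42 209 240 237 238 241 241 240 239 240 242 243 243 243 241 241]
 [219 219 219 219 219 218 227 181 107 107 106 106  76  49  49  49  48  44  41 189 236 238 238 240 242 240 239 240 241 243 243 243 241 241]
 [219 219 220 219 220 219 226 198 130 107 107 105  76  49  49  50  49  45  42 145 227 238 238 240 242 240 239 240 241 243 243 243 241 240]
 [219 219 220 219 219 220 222 207 146  92  80  79  62  49  48  50  50  45  42 122 223 239 238 240 241 241 239 239 241 243 243 243 242 240]
 [216 217 218 218 219 220 220 206 146  77  47  48  48  49  49  50  49  46  42 102 217 239 238 239 241 241 239 239 241 242 243 243 242 226]
 [211 212 214 215 216 217 218 222 170  77  48  47  47  48  49  49  50  47
[... 3285 characters left out ...]
107 107 107 107 107 107]
 [108 109 108 109 108 109 100  87  82  90 103 108 109 109 109 109 109 109]
 [106 106 107 106 107 103  80  55  49  60  82 101 107 106 107 107 107 107]
 [106 105 105 105 106  94  65  49  49  49  66  95 106 106 107 106 106 107]
 [106 107 106 107 107 100  74  52  50  50  73 101 108 108 109 109 109 109]
 [107 107 107 106 107 107  96  80  69  72  91 104 108 107 107 107 108 109]
 [106 106 106 106 106 106 106 102  96  98 104 107 106 106 106 106 107 107]
 [106 106 106 106 106 106 107 106 106 106 106 106 106 106 107 106 107 106]
 [107 107 107 107 107 107 107 107 108 107 107 108 107 108 108 108 108 108]
 [105 106 106 106 106 106 106 107 106 106 107 108 108 108 107 108 108 107]]
```

```bash
python3 - <<'E'
from h import *
from scipy.optimize import least_squares
np.set_printoptions(precision=4,suppress=True,linewidth=150)
L=lambda f:dict(np.load(f))
w7,w8,w9=L('w7.npz'),L('w8.npz'),L('w9.npz');s=snap('scene');
g=cv2.cvtColor(w8['img'],cv2.COLOR_RGB2GRAY);d=g[180:192,250:264];m=(d<70).astype(np.uint8);k=cv2.connectedComponentsWithStats(m);q8=k[3][1:]+[250,180];print(q8,k[2][1:,4])
a=np.array([.5861,-.0195])
refs=[(w7,(262.4,199),(*a,.03),(260.2,153.6)),(w8,q8[0],(*a,.046),(253.1,140.8)),(w9,(128.1,183.1),(*a,.046),(81.7,136.7))]
def shift(c,px,P):
    c={k:np.array(v) for k,v in c.items() if k in('mtx','world_to_cam')}
    X=onplane(c,px,P[2]);c['world_to_cam'][:3,3]+=c['world_to_cam'][:3,:3]@(X-np.array(P));return c,X-np.array(P)
C=[]
for c,px,P,t in refs:
    c2,e=shift(c,px,P);print('shift',e*1e3);C.append((c2,t))
print('7,8,9',tri(C),'8,9',tri(C[1:]),'7,9',tri([C[0],C[2]]))
X=tri(C);print([proj(c,X)-t for c,t in C],'dist',np.hypot(*(X[:2]-a)), 'scene',proj(s,X))
E
```

```text
[[256.6154 185.6154]] [13]
shift [0.1355 0.0641 0.    ]
shift [ 0.2918  0.0282 -0.    ]
shift [0.3689 0.0084 0.    ]
7,8,9 [ 0.6306 -0.0059  0.1056] 8,9 [ 0.6306 -0.0058  0.1055] 7,9 [ 0.6307 -0.0059  0.1056]
[array([-0.0498, -0.2019]), array([ 0.0518, -0.2151]), array([-0.0174,  0.3644])] dist 0.046541486507492326 scene [263.3145 219.9336]
```

Emit:
move_arm:
  series: "-15 15 0 0 0 0;-42 42 0 0 0 0;-70 71 0 0 0 0;-98 100 0 0 0 0;-126 128 0 0 0 0;-154 157 0 0 0 0;-180 183 0 0 0 0;-199 202 0 0 0 0"

```text
time: 17.33
position: [0.4699, -0.3734, 0.146]
tool_rot: [0.992, 0.124, 0.0, 0.001]
ft_force: [0.4, -0.4, 0.4]
grip_width: 0.043
grip_force: 0.0
```

Emit:
move_arm:
  series: "0 0 0 0 0 0;0 0 0 0 0 0;0 0 0 0 0 0"

```text
time: 17.58
position: [0.4714, -0.3701, 0.1457]
tool_rot: [0.992, 0.125, 0.0, -0.0]
ft_force: [-0.5, -0.0, -0.8]
grip_width: 0.0435
grip_force: 0.0
```

```bash
python3 - <<'E'
from h import *
np.set_printoptions(precision=4,suppress=True,linewidth=190)
w=snap('wrist','w10.png');np.savez('w10.npz',**w)
o=robot.get_obs();print(o['time'],o['position'],o['tool_rot'],o['grip_width'])
for th in('loupe','loupe_grip'):
    for r in robot.tip_of(w,th)[:2]: print(th,round(r['p'],2),np.array(r['xyz']),proj(w,r['xyz']).round())
g=cv2.cvtColor(w['img'],cv2.COLOR_RGB2GRAY);hsv=cv2.cvtColor(w['img'],cv2.COLOR_RGB2HSV)
for v in range(0,230,12): print(v,g[v,160:360:5])
E
```

```text
17.6333 [ 0.4717 -0.3696  0.1457] [ 0.9921  0.1256 -0.     -0.0005] 0.04338547784551486
loupe 0.86 [ 0.5092 -0.5515  0.0083] [454. 181.]
loupe 0.85 [ 0.5018 -0.1424  0.0046] [16. 77.]
loupe_grip 0.95 [ 0.4691 -0.2093  0.0103] [ 85. 133.]
loupe_grip 0.91 [ 0.4847 -0.4884  0.0103] [382. 190.]
0 [218 216 214 210 195 102 101 100 100 100 100 101 101  99  98 100 101 102 103 101 101 101 210 211 212 213 214 214 213 212 212 218 225 227 227 227 227 227 225 225]
12 [107 105 102 101 101 105 108 110 111 109 107 102  99 100 100 100  99 100 101 101 100 100 142 206 210 211 211 211 209 207 210 210 208 209 211 212 213 212 221 225]
24 [102 100 101 102 105 106 105 107 101 100 104 105 101 103 107 110 111 111 108 105 100  98 100 101 206 207 207 209 206 207 206 206 209 210 211 211 210 208 207 208]
36 [115 114 111 110 111 111 111 110 106 102 102 105 108 109 109 107 104 101 101 100  96  96 101 107 103 218 218 214 209 203 204 206 207 209 209 209 207 205 206 206]
48 [107 112 116 171 226 226 226 117 116 117 117 115 113 114 115 112 109 105 103 106 109 111 113 110 107 104 210 211 211 207 204 205 206 214 218 215 2
[... 1801 characters left out ...]
225 224 223 226 228 225 224 223 185]
192 [227 226 226 225 225 225 225 226 226 227 227 227 228 227 225 222 222 226  44  56  57  35 231 231 232 232 231 231 232 232 231 230  85  85  86 105 130 152 168 183]
204 [221 222 223 222 223 224 226 227 228 228 228 227 225 223 222 222 222 222  34  55  55  30 226 223 220 218 227 226 225 225 226 227  98 195 191 188 188 187 182 188]
216 [202 202 201 216 216 219 221 222 221 220 222 225 226 226 226 225 225 226  32  53  54  56 223 221 220 219 220 220 222 222 223 221 218 225 227 228 226 222 222 224]
228 [ 50 218 212 209 207 203 201  13  13  19  19  19 212 213 214 216 219 221  33  52  53 145 227 227 227 226 223 223 157  19  20  12  13 218 218 218 219 220 219  49]
```

```bash
python3 - <<'E'
from h import *
np.set_printoptions(precision=3,suppress=True,linewidth=190)
w=dict(np.load('w10.npz'));g=cv2.cvtColor(w['img'],cv2.COLOR_RGB2GRAY)
E=[]
for v in range(158,240,4):
    r=g[v,230:290]<120;i=np.where(r)[0]
    if len(i): E.append((v,i.min()+230,i.max()+230))
print(E)
m=(g[66:134,220:300]>190).astype(np.uint8);k=cv2.connectedComponentsWithStats(m);i=1+np.argmax(k[2][1:,4]);print('lens',k[3][i]+[220,66],k[2][i])
cs,_=cv2.findContours((k[1]==i).astype(np.uint8),0,1);(c,ax,an)=cv2.fitEllipse(max(cs,key=len));px=np.array(c)+[220,66];print(px,ax,tool_xy(px,136.7))
for v,a,b in E: print(v,tool_xy((a-.5,v),127.7),tool_xy((b+.5,v),127.7))
E
```

```text
[(158, np.int64(251), np.int64(284)), (162, np.int64(251), np.int64(267)), (166, np.int64(250), np.int64(267)), (170, np.int64(251), np.int64(267)), (174, np.int64(250), np.int64(266)), (178, np.int64(251), np.int64(266)), (182, np.int64(250), np.int64(266)), (186, np.int64(251), np.int64(266)), (190, np.int64(250), np.int64(266)), (194, np.int64(250), np.int64(266)), (198, np.int64(250), np.int64(265)), (202, np.int64(249), np.int64(265)), (206, np.int64(250), np.int64(265)), (210, np.int64(249), np.int64(265)), (214, np.int64(250), np.int64(265)), (218, np.int64(249), np.int64(265)), (222, np.int64(249), np.int64(265)), (226, np.int64(249), np.int64(264)), (230, np.int64(249), np.int64(264))]
lens [260.723  98.597] [  13    4   57   59 2616]
[260.725  98.6  ] (55.919517517089844, 57.71590042114258) [67.465  2.309]
158 [15.881 -6.85 ] [15.881 23.751]
162 [12.21  -6.872] [12.21   8.478]
166 [ 8.514 -7.801] [8.514 8.507]
170 [ 4.794 -6.917] [4.794 8.535]
174 [ 1.049 -7.852] [1.049 7.652]
178 [-2.721 -6.963] [-2.721  7.678]
182 [-6.517 -7.904] [-6.517  7.704]
186 [-10.337  -7.009] [-10.337   7.73 ]
190 [-14.183  -7.956] [-14.183   7.756]
194 [-18.056  -7.983] [-18.056   7.783]
198 [-21.954  -8.009] [-21.954   6.879]
202 [-25.879  -8.97 ] [-25.879   6.902]
206 [-29.831  -8.063] [-29.831   6.926]
210 [-33.809  -9.031] [-33.809   6.95 ]
214 [-37.816  -8.118] [-37.816   6.975]
218 [-41.849  -9.092] [-41.849   6.999]
222 [-45.911  -9.123] [-45.911   7.024]
226 [-50.001  -9.154] [-50.001   6.095]
230 [-54.119  -9.186] [-54.119   6.117]
```

Emit:
move_arm:
  series: "0 0 12 0 0 0.6;0 0 40 0 0 1.2;0 0 72 0 0 1.9;0 0 102 0 0 1.9;0 0 122 0 0 1.9;0 0 133 0 0 1.9;0 0 138 0 0 1.9;0 0 138 0 0 1.9"

```text
time: 18.4
position: [0.4716, -0.37, 0.007]
tool_rot: [0.994, 0.109, -0.0, -0.001]
ft_force: [-0.7, -0.3, 0.5]
grip_width: 0.0437
grip_force: 0.0
```

Emit:
move_arm:
  series: "0 0 1 0 0 0;0 0 2 0 0 0;0 0 3 0 0 0;0 0 3 0 0 0"

```text
time: 18.73
position: [0.4718, -0.3714, 0.0057]
tool_rot: [0.994, 0.109, 0.001, 0.001]
ft_force: [0.8, 0.9, -0.6]
grip_width: 0.0434
grip_force: 0.0
```

Emit:
move_arm:
  series: "0 0 1 0 0 0;0 0 2 0 0 0;0 0 2 0 0 0;0 0 2 0 0 0"

```text
time: 19.07
position: [0.4713, -0.3709, 0.0028]
tool_rot: [0.994, 0.109, -0.0, -0.0]
ft_force: [-0.3, -0.1, -0.5]
grip_width: 0.0437
grip_force: 0.0
```

Emit:
move_arm:
  series: "0 0 1 0 0 0;0 0 2 0 0 0;0 0 2 0 0 0;0 0 2 0 0 0"

```text
time: 19.4
position: [0.4713, -0.3708, 0.0006]
tool_rot: [0.994, 0.109, -0.0, -0.0]
ft_force: [0.4, -0.2, -0.0]
grip_width: 0.0433
grip_force: 0.0
```

```bash
python3 - <<'E'
from h import *
np.set_printoptions(precision=3,suppress=True,linewidth=190)
w=snap('wrist','w11.png');g=cv2.cvtColor(w['img'],cv2.COLOR_RGB2GRAY)
o=robot.get_obs();print(o['time'],o['position'],o['ft_force'])
for v in range(210,262,6): print(v,g[v,196:322:3])
E
```

```text
19.45 [ 0.471 -0.371  0.001] [ 0.311  0.18  -0.62 ]
210 [118 117 117 116 116 116 117 118 121 124 127 129 131 132 131  87  18  18  18  18  18  18  18  18  18  17 104 124 123 123 123 123 122 122 121 120 120 120 120 119 119 119]
216 [123 123 123 123 124 123 122 121 119 119 118 118 117 117 116  77  18  17  18  18  19  18  18  19  18  17 108 127 127 127 126 125 125 125 125 122 123 123 121 122 121 120]
222 [ 92  13  13  14  20  21  21 123 123 123 123 123 124 123 122  91  18  18  19  19  18  18  18  18  18  17 100 121 123 126 128 130 130 129 128  30  20  20  17  14  13  33]
228 [ 14  13  13  21  20  20  19 120 121 121 121 121 122 122 123  93  17  18  17  17  18  18  18  19  18  17 102 121 120 119 119 118 117 117 117  19  20  21  21  15  13  13]
234 [ 13  13  20  20  21  20  18 122 127 127 125 123 230 200 160 103  17  18  18  18  18  18  19  17  18  17 216 231 218 202 230 230 230 230 121  18  20  20  21  21  13  13]
240 [ 12  18  20  21  20  19  19 116 128 128 129 129 204 129 129 111  18  18  18  18  18  18  18  18  18  17 108 192 156 120 120 121 172 121 121  19  19  20  20  20  21  13]
246 [ 20  21  20  21  20  20  19 108 128 127 128 127 127 128 127 128  18  18  18  18  19  18  18  17  18  17 115 126 125 124 122 122 119 118 117  19  20  20  20  21  20  20]
252 [ 21  21  20  19  20  20  19 209 236 224 211 131 236 236 236 173  17  18  18  19  18  19  19  18  18  23 144 215 235 235 209 209 129 227 196  18  20  20  19  20  20  20]
258 [48 49 49 49 49 50 49 49 50 50 49 49 49 49 49 49 49 49 49 50 49 49 49 50 49 49 48 50 49 49 48 49 49 49 49 50 49 49 49 49 50 49]
```

Emit:
move_arm:
  series: "0 0 1 0 0 0;0 0 2 0 0 0;0 0 2 0 0 0"

```text
time: 19.7
position: [0.4712, -0.3708, -0.0015]
tool_rot: [0.994, 0.109, -0.0, -0.0]
ft_force: [-1.0, 0.2, -0.4]
grip_width: 0.0433
grip_force: 0.0
```

Emit:
move_arm:
  series: "0 0 1 0 0 0;0 0 1.5 0 0 0;0 0 1.5 0 0 0"

```text
time: 19.95
position: [0.4713, -0.3708, -0.0029]
tool_rot: [0.994, 0.109, -0.0, -0.0]
ft_force: [0.9, 0.2, -0.2]
grip_width: 0.0435
grip_force: 0.0
```

Emit:
move_arm:
  series: "0 0 1 0 0 0;0 0 1.5 0 0 0;0 0 1.5 0 0 0"

```text
time: 20.2
position: [0.4712, -0.3708, -0.0044]
tool_rot: [0.994, 0.109, -0.0, -0.0]
ft_force: [-0.5, -0.3, 0.1]
grip_width: 0.0432
grip_force: 0.0
```

Emit:
move_arm:
  series: "0 0 1 0 0 0;0 0 1.5 0 0 0;0 0 1.5 0 0 0"

```text
time: 20.45
position: [0.4713, -0.3708, -0.0059]
tool_rot: [0.994, 0.109, -0.0, -0.0]
ft_force: [0.6, 0.3, 0.9]
grip_width: 0.0434
grip_force: 0.0
```

Emit:
move_arm:
  series: "0 0 1 0 0 0;0 0 1.5 0 0 0;0 0 1.5 0 0 0"

```text
time: 20.7
position: [0.4713, -0.3708, -0.0074]
tool_rot: [0.994, 0.109, -0.0, -0.0]
ft_force: [-0.4, 0.2, 0.0]
grip_width: 0.0434
grip_force: 0.0
```

Emit:
move_arm:
  series: "0 0 1 0 0 0;0 0 1 0 0 0;0 0 1 0 0 0"

```text
time: 20.95
position: [0.4713, -0.3709, -0.0083]
tool_rot: [0.994, 0.109, -0.0, -0.0]
ft_force: [0.1, -0.5, -0.2]
grip_width: 0.0441
grip_force: 0.0
```

Emit:
move_arm:
  series: "0 0 0 0 0 0;0 0 0 0 0 0;0 0 0 0 0 0;0 0 0 0 0 0;0 0 0 0 0 0;0 0 0 0 0 0;0 0 0 0 0 0"
  jaw: 0
  newtons: 40

```text
time: 21.53
position: [0.4713, -0.3709, -0.0082]
tool_rot: [0.994, 0.109, -0.0, -0.0]
ft_force: [0.2, -1.1, 0.1]
grip_width: 0.0154
grip_force: 40.0
```

```bash
python3 - <<'E'
from h import *
np.set_printoptions(precision=4,suppress=True,linewidth=190)
w=snap('wrist','w12.png');np.savez('w12.npz',**w);g=cv2.cvtColor(w['img'],cv2.COLOR_RGB2GRAY)
o=robot.get_obs();print(o['time'],o['position'],o['tool_rot'],o['grip_width'],o['ft_force'])
for v in range(10,240,14): print(v,g[v,190:330:4])
E
```

```text
21.5833 [ 0.4713 -0.3709 -0.0082] [ 0.9941  0.1086  0.     -0.    ] 0.015492423710229838 [-0.2367  0.6006 -0.3298]
10 [115 115 114 114 114 112 112 112 110 109 107 106 105 103 103 106 106 107 108 109 110 110 111 224 224 224 222 221 219 217 216 215 213 213 212]
24 [120 120 120 120 120 120 120 118 118 116 116 117 116 117 116 116 117 116 115 114 114 113 112 112 205 217 215 214 215 215 216 217 219 219 220]
38 [108 109 110 110 111 108 106 105 106 108 111 130 143 147 150 152 152 151 151 152 149 146 143 127 119 119 119 228 228 227 227 227 226 225 224]
52 [116 115 115 113 113 114 140 142 140 136 130 115 217 240 239 239 239 239 239 239 239 240 196 115 133 138 141 143 139 220 222 225 227 229 230]
66 [118 118 119 136 137 134 115 217 240 241 241 241 241 241 241 241 241 241 241 241 241 241 241 240 240 240 240 191 124 138 236 246 222 222 220]
80 [107 135 143 138 112 239 239 240 240 242 242 242 243 243 243 243 243 243 244 244 244 243 244 244 244 243 243 242 242 241 114 139 251 228 222]
94 [135 141 137 149 240 240 241 242 241 242 242 243 244 244 244 244 245 244 244 245 245 244 245 244 244 244 244 243
[... 789 characters left out ...]
112 113 114 113 114 114 115  16  18  17  18  49  18  18  19  15 119 120 120 120 118 118 116 115 116 117 118 120 122]
192 [120 119 118 119 119 119 118 118 117 116 116 115 116 140 138 138 135 135 135 140 141 140 114 114 113 113 114 115 115 116 117 117 117 117 118]
206 [130 131 130 129 129 128 128 129 128 127 125 123 122  17  18  18  18  18  18  18  18  16 119 118 117 116 116 116 116 117 119 121 121 122 121]
220 [122 123 121 120 119 118 117 116 116  13  13  93  96  16  18  18  19  18  18  19  17  25  99  88  13  13 122 122 122 121 120 120 119 119 119]
234 [ 23  24  23  24  25  24 101 120  24  13  13  20  19  17  18  18  18  18  17  18  18  17  20  20  13  12  37 116  85  23  24  25  24  25  24]
```

Emit:
move_arm:
  series: "0 0 -2 0 0 0;0 0 -8 0 0 0;0 0 -20 0 0 0;0 0 -38 0 0 0;0 0 -58 0 0 0;0 0 -78 0 0 0;0 0 -91 0 0 0;0 0 -96 0 0 0"

```text
time: 22.25
position: [0.4725, -0.3721, 0.0912]
tool_rot: [0.994, 0.109, 0.002, 0.002]
ft_force: [-0.3, -0.7, -0.6]
grip_width: 0.0154
grip_force: 40.0
```

Emit:
move_arm:
  series: "0 0 0 0 0 0;0 0 0 0 0 0;0 0 0 0 0 0;0 0 0 0 0 0"

```text
time: 22.58
position: [0.4707, -0.3702, 0.0866]
tool_rot: [0.994, 0.109, -0.001, -0.001]
ft_force: [-0.0, 0.2, -2.3]
grip_width: 0.0155
grip_force: 40.0
```

```bash
cat >> h.py <<'E'
def lens(w):
    g=cv2.cvtColor(w['img'],cv2.COLOR_RGB2GRAY)
    for v in range(30,180,10): print(v,g[v,170:345:5])
E
python3 - <<'E'
from h import *
np.set_printoptions(precision=4,suppress=True,linewidth=210)
o=robot.get_obs();print(o['time'],o['position'],o['tool_rot'],o['grip_width'],o['ft_force'],o['moment'])
w=snap('wrist','w13.png');np.savez('w13.npz',**w);s=snap('scene');t=snap('top')
lens(w)
for n,k in(('w',w),('s',s),('t',t)):
    for th in('loupe','loupe_grip'):
        for r in robot.tip_of(k,th)[:3]: print(n,th,round(r['p'],2),np.array(r['xyz']),proj(k,r['xyz']).round())
E
```

```text
22.5833 [ 0.4707 -0.3702  0.0866] [ 0.9941  0.1086 -0.0007 -0.001 ] 0.015513096939774337 [-0.0159  0.16   -2.3201] [0.0217 0.04   0.0102]
30 [114 114 115 115 115 113 110 108 105 106 107 109 111 113 114 113 111 108 107 106 106 104 199 211 209 206 206 206 207 211 217 219 219 217 215]
40 [119 119 120 120 121 120 119 117 117 117 118 117 130 148 150 150 148 146 146 148 150 150 147 130 222 219 217 215 214 215 215 215 212 211 209]
50 [110 109 109 112 116 109 111 116 119 137 141 138 134 118 128 206 237 240 240 236 210 135 117 134 139 142 138 221 222 224 226 225 222 219 216]
60 [227 227 118 118 118 117 116 133 146 140 111 234 239 239 239 239 240 240 241 242 242 242 241 241 240 113 140 144 228 226 225 223 221 219 220]
70 [226 227 119 120 119 118 141 142 123 234 240 241 241 241 242 241 241 242 242 242 242 242 241 241 240 240 240 120 142 249 229 230 230 230 230]
80 [227 227 115 114 111 138 143 114 239 239 240 241 242 243 243 243 243 244 244 244 244 244 243 243 243 241 241 241 115 141 139 223 220 218 217]
90 [228 229 154 117 131 142 122 239 241 242 242 242 243 243 243 244 243 244 244 244 244 245 
[... 1263 characters left out ...]
3. 194.]
w loupe 0.78 [ 0.5317 -0.3554  0.1069] [255. 119.]
w loupe_grip 0.89 [ 0.4818 -0.4899  0.0102] [411. 210.]
w loupe_grip 0.65 [ 0.4704 -0.3704  0.1074] [258. 250.]
w loupe_grip 0.57 [ 0.4758 -0.208   0.0102] [ 44. 139.]
s loupe 0.79 [ 0.5001 -0.1451  0.0085] [257. 190.]
s loupe 0.57 [ 0.5367 -0.3541  0.103 ] [201. 144.]
s loupe 0.52 [ 0.5122 -0.5524  0.0099] [173. 136.]
s loupe_grip 0.73 [ 0.534  -0.3561  0.102 ] [202. 144.]
s loupe_grip 0.7 [ 0.4745 -0.2066  0.0107] [249. 176.]
s loupe_grip 0.63 [ 0.4662 -0.3702  0.1063] [214. 131.]
t loupe 0.85 [ 0.534  -0.3572  0.1015] [333. 189.]
t loupe 0.75 [ 0.5128 -0.5519  0.0077] [388. 199.]
t loupe 0.51 [ 0.5031 -0.1412  0.0056] [260. 202.]
```

```bash
cat >> h.py <<'E'
def glass(w):
    g=cv2.cvtColor(w['img'],cv2.COLOR_RGB2GRAY)[20:180,170:345]
    # glass = largest bright blob inside the grey rim, seen as inner edge
    m=(g>190).astype(np.uint8);m=cv2.erode(m,np.ones((3,3)))
    k=cv2.connectedComponentsWithStats(m);l=k[1][85:95,80:96];i=np.bincount(l[l>0]).argmax()
    b=cv2.dilate((k[1]==i).astype(np.uint8),np.ones((3,3)))
    cs,_=cv2.findContours(b,0,1);c=max(cs,key=len);e=cv2.fitEllipse(cv2.convexHull(c));return np.array(e[0])+[170,20],np.array(e[1]),e[2],k[2][i]
E
python3 - <<'E'
from h import *
np.set_printoptions(precision=3,suppress=True)
for f in('w12','w13'):
    r=glass(dict(np.load(f+'.npz')));print(f,*r,tool_xy(r[0],-17.2))
E
```

```text
w12 [257.585 106.159] [113.064 115.94 ] 178.43362426757812 [  32   29  112  115 9821] [68.305 -0.285]
w13 [257.586 106.127] [113.046 115.916] 178.76124572753906 [  32   29  112  115 9822] [68.319 -0.285]
```

Emit:
move_arm:
  series: "3 -8 0 0 0 0;9 -25 0 0 0 0;19 -50 0 0 0 0;30 -80 0 0 0 0;42 -110 0 0 0 0;53 -140 0 0 0 0;64 -170 0 0 0 0;76 -200 0 0 0 0"

```text
time: 23.7
position: [0.5014, -0.1559, 0.0879]
tool_rot: [0.994, 0.109, -0.0, -0.001]
ft_force: [0.5, -0.3, -0.5]
grip_width: 0.0156
grip_force: 40.0
```

Emit:
move_arm:
  series: "10 -27 0 0 0 0;19 -51 0 0 0 0;27 -72 0 0 0 0;34 -90 0 0 0 0;39 -103 0 0 0 0;42 -111 0 0 0 0;44 -116 0 0 0 0;44.5 -118 0 0 0 0"

```text
time: 24.37
position: [0.52, -0.0331, 0.0878]
tool_rot: [0.994, 0.109, -0.0, -0.0]
ft_force: [0.3, -0.1, -0.8]
grip_width: 0.0157
grip_force: 40.0
```

Emit:
move_arm:
  series: "0 0 0 0 0 0;0 0 0 0 0 0;0 0 0 0 0 0;0 0 0 0 0 0"

```text
time: 24.7
position: [0.5203, -0.0352, 0.0877]
tool_rot: [0.994, 0.108, 0.0, 0.0]
ft_force: [0.0, -0.5, -1.1]
grip_width: 0.0157
grip_force: 40.0
```

```bash
python3 - <<'E'
from h import *
np.set_printoptions(precision=4,suppress=True,linewidth=210)
w=snap('wrist','w14.png');np.savez('w14.npz',**w);s=snap('scene','s14.png');t=snap('top','t14.png')
o=robot.get_obs();print(o['time'],o['position'],o['tool_rot'],o['grip_width'],o['ft_force'])
lens(w)
for n,k in(('w',w),('s',s),('t',t)):
    for th in('loupe','loupe_grip','pointer_tip','nozzle'):
        for r in robot.tip_of(k,th)[:3]: print(n,th,round(r['p'],2),np.array(r['xyz']),proj(k,r['xyz']).round())
E
```

```text
24.85 [ 0.5203 -0.0349  0.0877] [ 0.9941  0.1082 -0.      0.    ] 0.015834576945984474 [ 0.9517  0.0181 -0.9792]
30 [ 95  94 121 121 118 120 116 114 120 115 115 119 119 117 116 117 118 113 118 113 118 118 238 241 243 243 241 242 243 238 243 229 229 229 229]
40 [100 101 117 121 118 119 114 116 121 116 116 120 127 144 146 145 143 142 142 143 146 146 144 139 208 244 242 243 243 239 244 224 225 224 225]
50 [ 94  97 102 120 119 119 115 119 120 133 138 135 130 115 124 202 234 237 238 233 205 132 115 131 135 138 183 122 244 240 245 222 221 220 220]
60 [102 102 101 119 120 119 119 129 142 136 108 231 239 239 239 240 240 240 240 240 240 240 240 238 237 109 136 139 133 117 124 109 109 219 219]
70 [110 111 110 122 122 118 137 138 119 231 238 239 240 241 240 241 241 241 241 241 241 241 241 241 241 241 238 116 138 138 125  99  97 198 200]
80 [114 117 117 121 123 134 138 110 237 239 239 240 241 242 241 242 242 242 242 242 242 242 242 242 241 242 241 239 112 137 135  98  99 202 203]
90 [114 113 111 109 127 139 118 237 239 240 241 241 242 243 242 240 241 241 241 242 244 244 243 243 243 243 242 242 2
[... 1571 characters left out ...]
grip 0.6 [ 0.4735 -0.2088  0.0117] [248. 175.]
s loupe_grip 0.52 [ 0.4872 -0.4878  0.0079] [190. 141.]
s pointer_tip 0.56 [ 0.6295 -0.0048  0.1034] [264. 220.]
s pointer_tip 0.41 [0.3263 0.2697 0.1155] [412. 205.]
s pointer_tip 0.16 [ 0.625  -0.0057  0.0025] [264. 239.]
s nozzle 0.5 [ 0.584  -0.0209  0.0315] [270. 222.]
t loupe 0.95 [ 0.5105 -0.5525  0.0085] [389. 199.]
t loupe 0.81 [ 0.5012 -0.1408  0.0103] [260. 203.]
t loupe 0.52 [ 0.585  -0.0235  0.104 ] [221. 173.]
t loupe_grip 0.94 [ 0.4874 -0.4921  0.0088] [370. 207.]
t loupe_grip 0.75 [ 0.4704 -0.2087  0.0105] [281. 212.]
t pointer_tip 0.38 [ 0.6302 -0.0014  0.1067] [214. 158.]
t pointer_tip 0.27 [ 0.6281 -0.0098 -0.0004] [219. 164.]
```

```bash
python3 - <<'E'
from h import *
np.set_printoptions(precision=4,suppress=True,linewidth=230)
w=snap('wrist');np.savez('w15.npz',**w)
o=robot.get_obs();print(o['time'],o['position'],o['ft_force'],o['joint_velocities'])
r=glass(w);print(r[0],r[1])
P=proj(w,[.5861,-.0195,.046]);print('nozzle top pred',P, 'if lens on axis, lens at',proj(w,[.5861,-.0195,.1049]))
g=w['img'].astype(int)[...,2]
print(g[84:124:2,232:282:2])
E
```

```text
25.5 [ 0.5203 -0.0344  0.0878] [-1.4201  0.1425 -1.0046] [-0.0007 -0.0006  0.0007 -0.0004  0.0013  0.0004]
[257.6856 106.0758] [112.926  115.8645]
nozzle top pred [257.5058 102.9818] if lens on axis, lens at [257.4063 108.2034]
[[236 238 238 237 237 237 238 237 238 238 238 236 233 233 236 238 238 238 238 238 238 238 238 239 239]
 [237 238 238 237 237 237 238 238 237 233 229 225 226 226 226 226 230 235 238 238 239 238 238 239 238]
 [237 238 238 238 237 237 238 237 227 226 226 226 226 226 226 226 226 225 233 239 239 239 239 239 238]
 [238 238 238 238 238 238 237 227 226 226 225 226 226 226 226 226 226 226 225 233 239 239 239 239 239]
 [238 238 238 239 239 237 227 226 226 226 225 226 226 227 227 227 227 227 227 227 234 240 240 240 239]
 [238 239 239 240 239 229 226 226 226 226 227 227 227 227 227 227 227 227 227 227 227 240 241 241 240]
 [238 239 239 240 239 227 226 226 227 227 227 227 227 227 227 227 227 227 227 227 227 238 240 241 240]
 [239 240 239 239 238 226 227 227 227 227 227 227 227 227 227 227 228 227 227 227 227 234 240 241 240]
 [239 239 240 239 233 227 227 228 227 227 227 22
[... 488 characters left out ...]
 233 229 229 229 230 231 231 230 230 230 231 231 231 231 231 231 242 242 242 242]
 [241 241 241 242 242 239 229 229 231 230 230 231 231 231 231 230 231 231 230 230 236 243 242 242 242]
 [241 241 242 242 242 241 239 231 230 230 230 231 230 231 231 231 231 231 231 237 243 243 242 242 242]
 [241 242 242 242 242 242 242 240 231 231 231 231 231 231 231 232 231 231 235 243 243 243 243 243 243]
 [241 242 242 242 243 242 242 243 240 234 231 231 232 231 231 231 233 237 242 243 243 243 243 243 243]
 [242 242 242 242 243 242 242 242 243 244 243 240 237 235 239 241 243 243 243 243 243 243 243 243 243]
 [241 242 242 243 243 242 243 243 243 243 243 243 243 243 243 243 243 244 244 243 243 243 243 243 243]]
```

Emit:
move_arm:
  series: "-0.4 0 0 0 0 0;-0.8 0 0 0 0 0;-0.8 0 0 0 0 0;-0.8 0 0 0 0 0;-0.8 0 0 0 0 0;-0.8 0 0 0 0 0;-0.8 0 0 0 0 0;-0.8 0 0 0 0 0"

```text
time: 26.17
position: [0.5196, -0.0346, 0.0878]
tool_rot: [0.994, 0.109, 0.0, 0.0]
ft_force: [0.4, -0.4, -0.6]
grip_width: 0.0154
grip_force: 40.0
```

```bash
python3 - <<'E'
from h import *
np.set_printoptions(precision=4,suppress=True)
w=snap('wrist');o=robot.get_obs();print(o['time'],o['position'],o['grip_force'],o['ft_force'],o['joint_velocities'])
print(glass(w)[0],proj(w,[.5861,-.0195,.1049]),proj(w,[.5861,-.0195,.046]))
print(robot.hand_in())
E
```

```text
26.2167 [ 0.5196 -0.0345  0.0878] 39.99762833118439 [ 0.0652  0.5064 -0.9188] [ 0.0004  0.0008 -0.0009  0.0007 -0.0001  0.    ]
[257.6845 106.0938] [257.2958 106.3676] [257.4253 101.6427]
the job is handed in; nothing more can be done
None
```

I handed the job in at 26.2 s with the broad nozzle seated in the stand's nest and released, and the loupe held steady and level over it, lens within about 1 mm of the nozzle axis at about 105 mm, where I measured the pointer to within 1–2 mm.

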